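Put the spanner and the engineer's square back in the sloped cutout tray

ROBOT

A 7-joint arm with a two-finger parallel gripper is mounted at the origin on the work surface. World frame = base frame: x ahead of the robot, y to its left, z up, the work surface at z = 0. Lengths are in m, angles in rad, forces in N, time in s.
With the tool pointing down it reaches from about 0.4 to 0.875 m from the base axis. Payload 6.5 kg.
Tool frame: the origin (TCP) lies on the centre line of the jaws, within the pads' length; the fingertips stand 25 mm ahead of it and the grasp point (between the pads) lies 6 mm ahead of it; z points along the fingers, y is the direction in which the jaws open and shut (so a half turn about z gives the same grasp; the last joint's range is limited). The gripper opens to 88 mm and grips with 3 to 60 N. Pads are 18 mm wide; open, the fingers measure 123 mm over their backs; the gripper's body (75 mm by 187 mm) begins 45 mm behind the grasp point.
Start: joints at [-1.29, 0.536, -0.004, 1.538, 0.003, 1.067, -0.071], TCP at [0.221, 0.611, 0.235] pointing down, gripper open.
Joint ranges: [-2.7, 2.7], [-0.37, 2.16], [-1.27, 1.26], [0.24, 2.4], [-1.31, 4.45], [0.19, 1.91], [-2.76, 2.76]. Speed limits (rad/s): [2.39, 2.39, 3.14, 3.14, 3.14, 3.14, 3.14].

INTERFACE

Orientations are given as a 3x3 rotation matrix whose columns are the frame's x, y, z axes.
In Python, from bench import sensors, imaging, job gives the robot as it stands.
- The arm moves only by the tool apply_moves, never from a script. Its argument "plan" is a list of rows, each an object with "delta_pos": the shift along the tool's x, y, z in mm, a list of three; "rot": the turn, a rotation vector about the tool's x, y, z in degrees, a list of three; "gripper": the closure, from 0 (fully open) to 1 (shut). A call has 1 to 12 rows; each row is the pose to reach, as a shift and turn from the pose commanded when the call began, along the tool's axes at that moment; what a row does not reach only later rows make up. A row lasts 1/8 s, in which the tool goes at most 62.5 mm and 10.7 degrees, less where a joint would pass 70% of its speed; a pose out of reach is approached as far as the arm can. A call with a gripper value outside its range is refused whole. The fingers move at their own pace and stop on an object; "newtons" is the grip in N (left out, the last holds). Time passes only in rows, so rows that repeat a pose let the fingers close. It gives the time, the measured TCP pose, the force and the opening at its end, in the units of the state.
- sensors.get_obs(): the state, without advancing time (a new reading comes with each control period).
- imaging.read_camera(name): name is "side" or "top"; returns a dict with "image" (400x640x3 uint8, red, green, blue), "depth" (400x640 float32, m along the optical axis (not along the pixel's ray), 0 where there is no reading), "mtx" (3x3 intrinsics, pixels), "eye" and "attitude" of the camera in the world. Camera axes: x right, y up, looking along -z (the intrinsics and any distortion apply to the point x, -y, -z); pixel columns grow to the right and rows downward; lengths in m; the calibration is good to about 2 mm. A picture is of the moment at which its call begins.
- job.sign_off(): hands the job in, once; it reports no verdict.
The state is a dict: "time": time; "qpos": joint angles; "joint_velocities": joint speeds; "tau": joint torques, N m; "ee_pos": TCP position; "eef_rot": TCP orientation; "ft_force": force on the tool from outside, world axes, zero at the start; "moment": the same for the moment, N m; "finger_gap": finger opening in m.
Only numpy, scipy, OpenCV 4.12 (cv2) and the standard library are available. Lean on these libraries where they do the work, as an engineer would, in place of code of your own. Each camera call takes 0.05 s, during which the arm holds its last target.

TASK

Put the two tools lying on the grey bench mat back in the sloped cutout tray: first press the spanner fully home in its recess, past its spring catch, then seat the square fully down in its L-shaped recess, with its blade lying across over the spanner. Let go of both, and leave the oil bottle, the vee block, the surface gauge and the punch already in the tray where they stand.

Things in the scene. Friction and masses are not known exactly. Their poses are not given: they have to be found in the camera images.
- tray: Cutout tray: dark slab 218 x 216 x 30 mm on a stand, sloping 28 deg, low edge away from the robot (yaw varies +-17 deg). Origin: centre of its flat top face, 98 mm above the bench. x uphill along the face (towards the robot), y along it to the robot's right, z square out of it. Slab spans x -110..108, y -108..108 mm. Floors flat, walls upright, about 3 mm clearance round a tool.
- spanner_recess (a point): Where the spanner's origin lies when seated: tray frame (30, 0, -18) mm, on the 18 mm deep floor. Seated, spanner x runs along tray +y (big head at +y). Recess, tray frame: shaft slot along y, 20 wide, centred on x=30; big-head pocket y 52.5..93.5, 46 wide; small-head pocket y -93.5..-58.5, 36 wide. Finger notches both sides of the shaft: x -7..67, y -18..18, floor 20 deep.
- spanner_catch (a point): Spring catch, tray frame (30, -27, -4.8) mm: two steel balls, 10 mm dia, in the slot's walls, 12 mm apart. Each gives way up to 4 mm. The 14 mm wide shaft must be pressed down between them, which takes about 5 N more than its weight; they then sit over its upper edges.
- square_recess (a point): Where the square's origin lies when seated: tray frame (-2.5, 1, -12) mm, square axes parallel to the tray's. Tray frame: stock recess x -76..-46, y -47.5..49.5, 12 deep; blade channel x -46..71, y 20.5..49.5, 7 deep, crossing over the spanner slot, so the spanner must be in first. Finger notches both sides of the stock: x -103..-19, y -18..18, 16 deep.
- spanner: Double open-ended steel spanner, 180 mm long, 10 thick all over, about 0.13 kg, lying flat. Origin: on the underside, midway along it, on its centre line. x along it towards the big head, z up. Shaft 14 mm wide from x=-62 to 56; big head x 56..90, 40 wide; small head x -90..-62, 30 wide. Either flat side may lie underneath.
- spanner_big_end (a point): Middle of the mouth of the spanner's big head, at (90, 0, 5) mm in the spanner's frame.
- square: Engineer's square, an L, lying on its stock, about 0.22 kg: dark stock 24 (x) x 90 (y) x 16 (z) mm centred on x=-58.5, y=0; blade 22 wide, 4 thick, x -46.5..70.5, centred on y=34, its underside 6 mm above the stock's underside. Origin: in the plane of the stock's underside, middle of the L's bounding rectangle (open air inside the L). x from stock along the blade, z up.
- square_stock (a point): Good place to hold the square: on the stock, gripped across its 24 mm width (along the square's x); at (-58.5, -2, 8) mm in the square's frame. Seated, it lies between the finger notches.
- square_blade_tip (a point): Free end of the square's blade, at (70.5, 34, 8) mm in the square's frame.
- mat: Fixed grey bench mat 300 x 300 x 3 mm; the tools lie on it. Origin: centre of its underside, at bench height.
- punch: Dark steel centre punch, 12 mm dia, 110 long, lying in the tray's uppermost slot (tray x 82..98, y -58..58 mm); leave it alone. Origin: on its axis at mid-length; axis along its y.
- oil_bottle: White oil bottle, 42 mm dia, 105 high, standing on the mat; leave it alone. Origin: centre of its foot.
- vee_block: Steel vee block 45 x 40 x 34 mm on the mat; leave it alone. Origin: centre of its underside.
- surface_gauge: Surface gauge: dark base 60 x 50 x 24 mm, upright rod, 214 mm high in all, thin scriber reaching 45 mm to its sides. Stands on the bench beyond the work; leave it alone. Origin: centre of its underside.
- small_vise: Grey toolmaker's vise 135 (x) x 50 (y) x 48 (z) mm, fixed to the bench between tray and mat. Origin: centre of its underside.
There are look-alikes about, which are no part of the job. Of the things like the square, leave any that is red or turquoise; of the rest the smaller one is meant.

How it is judged:
On the way, in this order (a step that is already met when the one before it is completed fails the run):
1. the spanner is pressed fully home in its recess (x of spanner in the frame of tray between 0.025 and 0.035 m and y of spanner in the frame of tray between -0.005 and 0.005 m and x of spanner_big_end in the frame of tray between 0.024 and 0.036 m and y of spanner_big_end in the frame of tray between 0.085 and 0.095 m and z of spanner_big_end in the frame of tray between -0.0165 and -0.0095 m and angle between the z axis of spanner and the z axis of tray, either way round below 0.06 rad), for 0.2 s.
2. the square is fully down in its recess, over the spanner (x of square in the frame of tray between -0.0075 and 0.0025 m and y of square in the frame of tray between -0.004 and 0.006 m and z of square in the frame of tray between -0.0145 and -0.0095 m and x of square_blade_tip in the frame of tray between 0.063 and 0.073 m and y of square_blade_tip in the frame of tray between 0.029 and 0.041 m and angle between the z axis of square and the z axis of tray, either way round below 0.06 rad), for 0.2 s.
At the end, for the whole second after the job is handed in: Spanner flat on its recess floor (big end within 3.5 mm of seated depth, 0.06 rad), big head in the big pocket, within 5 mm in place (6 mm across at the big end); square likewise (2.5 mm in depth, 5 mm in place, blade tip 6 mm sideways, 0.06 rad); both at rest and released (all of step 1 and all of step 2 and linear speed of each of spanner, square below 0.02 m/s); the robot touches nothing.
It fails at once if the punch in the tray is knocked or moved more than 10 mm (distance of punch from where it was at the start of the episode above 0.01 m).
It fails at once if the oil bottle is knocked or moved more than 20 mm (distance of oil_bottle from where it was at the start of the episode above 0.02 m).
It fails at once if the vee block is knocked or moved more than 20 mm (distance of vee_block from where it was at the start of the episode above 0.02 m).
It fails at once if the surface gauge is knocked or moved more than 20 mm (distance of surface_gauge from where it was at the start of the episode above 0.02 m).
It fails at once if the oil bottle or the surface gauge is tipped (angle between any of oil_bottle, surface_gauge's own z axis and vertical above 0.35 rad).
It also fails if it takes over 69 s, if anything falls off the work surface, if the arm or the gripper's body presses on something with over 40 N, if the wrist force passes 120 N, or if a joint passes its speed limit or range.

## Working session

There is one attempt and no reset: what is moved stays moved. The work goes in short steps, Python scripts to look and compute and a tool call to move; the robot and the scene stay as the last step left them, time stands still between calls to the robot, and variables do not carry over. Pictures are saved under pics/ and viewed, and the job is handed in when it is done.

Besides the shell and the picture viewer there is one more tool, called after "Emit:" as name(argument=value, ...), one argument or row to a line, values as JSON. apply_moves: Moves the arm, as the interface text tells. Its arguments: {"type":"object","properties":{"plan":{"type":"array","items":{"type":"object","properties":{"delta_pos":{"type":"array","items":{"type":"number"}},"rot":{"type":"array","items":{"type":"number"}},"gripper":{"type":"number"}}}},"newtons":{"type":"number"}},"required":["plan"]}

```bash
mkdir -p pics; ls; cat > h.py <<'E'
import numpy as np, cv2
from bench import sensors, imaging, job
def snap(n,tag):
    c=imaging.read_camera(n); np.savez(f'{tag}.npz',**c)
    cv2.imwrite(f'pics/{tag}.png',c['image'][:,:,::-1]); return c
def load(tag): return dict(np.load(tag+'.npz',allow_pickle=True))
def dep(c,u,v,d=None):
    d=c['depth'][int(v),int(u)] if d is None else d
    K=c['mtx']; p=np.array([(u-K[0,2])/K[0,0],(v-K[1,2])/K[1,1],1.])*d
    return c['eye']+c['attitude']@(p*[1,-1,-1])
def ray(c,u,v,z):
    e=c['eye']; r=dep(c,u,v,1.)-e
    return e+r*(z-e[2])/r[2]
def cloud(c):
    K=c['mtx'];v,u=np.mgrid[:400,:640];d=c['depth']
    p=np.stack([(u-K[0,2])/K[0,0]*d,-(v-K[1,2])/K[1,1]*d,-d],-1)
    return p@c['attitude'].T+c['eye']
def proj(c,P):
    q=(np.asarray(P)-c['eye'])@c['attitude']; q=q*[1,-1,-1]
    K=c['mtx']; return q[...,:2]/q[...,2:]*[K[0,0],K[1,1]]+[K[0,2],K[1,2]]
E
python3 - <<'E'
from h import *
for n in('top','side'):
    c=snap(n,n+'0'); print(c.keys(),c['mtx'],c['eye'],c['attitude'])
o=sensors.get_obs();print(o)
E
```

```text
pics
dict_keys(['image', 'depth', 'mtx', 'eye', 'attitude']) [[466.98609863   0.         319.43203654]
 [  0.         466.98609863 198.42606781]
 [  0.           0.           1.        ]] [0.2852929  0.01285183 1.39339164] [[-0.01893662  0.98869569 -0.14873544]
 [-0.99973698 -0.01679944  0.01561235]
 [ 0.01293719  0.14899197  0.98875377]]
dict_keys(['image', 'depth', 'mtx', 'eye', 'attitude']) [[466.22331047   0.         313.37517761]
 [  0.         466.22331047 192.47223352]
 [  0.           0.           1.        ]] [ 0.12977337 -0.84293815  0.74293695] [[ 0.92006536  0.23093032 -0.31646631]
 [-0.39168639  0.52606217 -0.75487772]
 [-0.0078432   0.81849238  0.57446384]]
{'time': 0.1, 'qpos': array([-1.29021969,  0.53708807, -0.00443477,  1.53874416,  0.00260398,
        1.06730002, -0.07118971]), 'joint_velocities': array([-2.46537985e-04, -1.70920350e-03, -4.53848343e-04, -1.21244555e-03,
       -6.76951923e-04,  1.50205217e-03, -9.33137499e-06]), 'tau': array([ 2.10184211e-03, -5.72074378e+01,  9.93492231e-01, -2.52224833e+01,
       -5.62515634e-02,  1.34526883e-02,  4.79385312e-05]), 'ee_pos': array([0.22074329, 0.6107867 , 0.23394   ]), 'eef_rot': array([[-9.40500512e-01,  3.39792025e-01, -4.07721295e-04],
       [ 3.39792249e-01,  9.40499357e-01, -1.47870922e-03],
       [-1.18991984e-04, -1.52926732e-03, -9.99998824e-01]]), 'ft_force': array([-0.63028484, -0.10637632, -0.27608936]), 'moment': array([ 0.02700848, -0.00748756,  0.0619626 ]), 'finger_gap': 0.08830141650383659}
```

View pics/top0.png

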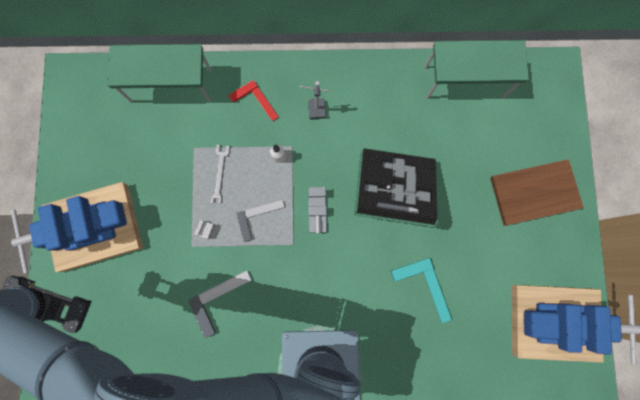

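View pics/side0.png

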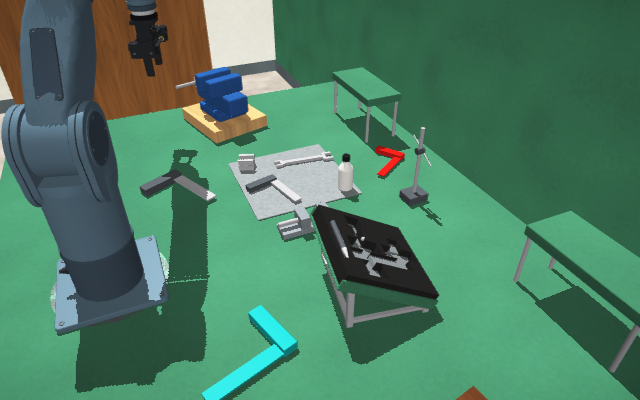

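```bash
python3 - <<'E'
from h import *
c=load('top0');im=c['image'][:,:,::-1]
a=cv2.resize(im[140:250,185:325],None,fx=5.5,fy=5.5,interpolation=cv2.INTER_CUBIC)
cv2.imwrite('pics/cropmat.png',a[:600,:800])
a=cv2.resize(im[145:228,350:445],None,fx=7,fy=7,interpolation=cv2.INTER_CUBIC)
cv2.imwrite('pics/croptray.png',a[:600,:800])
# mat-square vs outside square: dimension of blades
P=cloud(c)
for u,v in[(243,210),(245,238),(284,204),(195,303),(210,332),(249,275)]: print((u,v),ray(c,u,v,.015).round(3),P[v,u].round(3))
E
```

```text
(243, 210) [0.462 0.219 0.015] [0.463 0.22  0.005]
(245, 238) [0.379 0.212 0.015] [0.378 0.212 0.018]
(284, 204) [0.478 0.097 0.015] [0.479 0.098 0.002]
(195, 303) [0.194 0.355 0.015] [0.195 0.354 0.02 ]
(210, 332) [0.113 0.311 0.015] [0.113 0.309 0.022]
(249, 275) [0.271 0.2   0.015] [0.271 0.201 0.005]
```

View pics/cropmat.png

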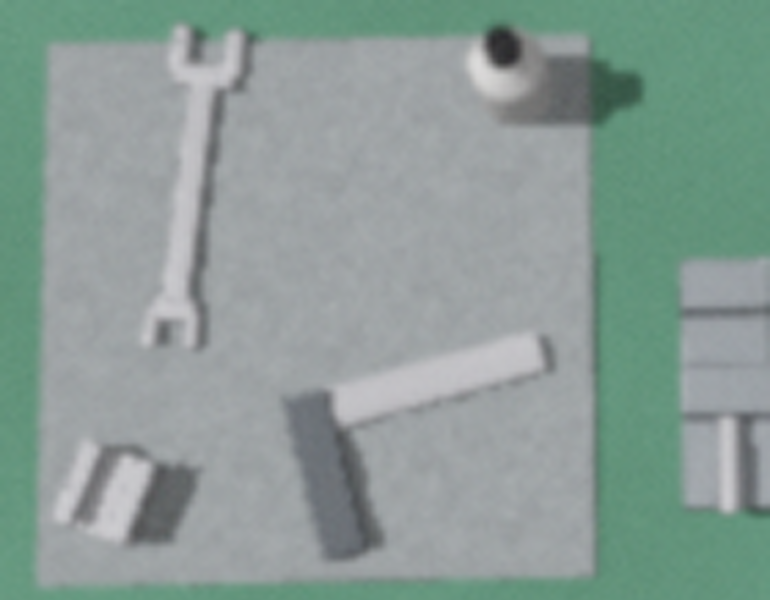

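View pics/croptray.png

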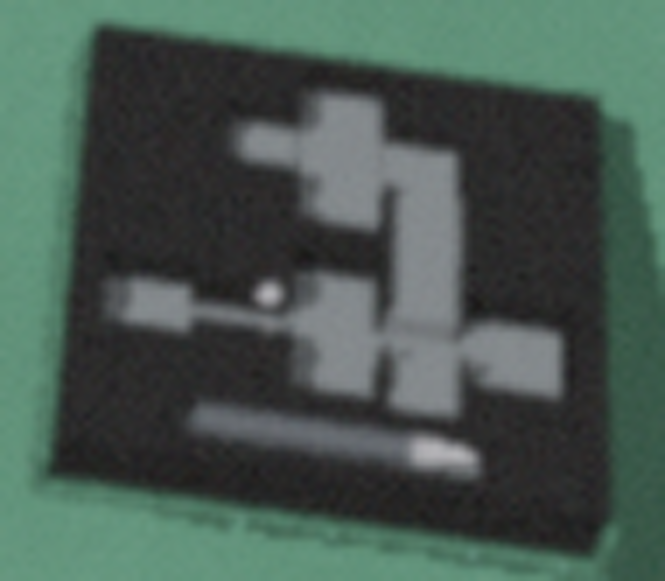

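```bash
cat > det.py <<'E'
from h import *
from scipy.optimize import least_squares
def mask_poly(c,m,):
    m=cv2.morphologyEx(m.astype(np.uint8)*255,cv2.MORPH_OPEN,np.ones((2,2)))
    n,l,s,ce=cv2.connectedComponentsWithStats(m); return n,l,s,ce
def tray_T(p):
    x,y,yaw=p; a=np.radians(28)
    # yaw=0: x axis = (-cos28,0,sin28), y=(0,-1,0)
    R=np.array([[-np.cos(a),0,np.sin(a)],[0,-1,0],[np.sin(a),0,np.cos(a)]])
    c,s=np.cos(yaw),np.sin(yaw); R=np.array([[c,-s,0],[s,c,0],[0,0,1]])@R
    return R,np.array([x,y,.098])
E
python3 - <<'E'
from det import *
c=load('top0'); im=c['image']; g=cv2.cvtColor(im,cv2.COLOR_RGB2GRAY)
hs=cv2.cvtColor(im,cv2.COLOR_RGB2HSV)
for n,(u0,v0,u1,v1),f in [('bright',(190,140,325,250),g>185),('dark',(225,200,300,245),g<120),('tray',(345,140,450,232),(g<75))]:
    m=np.zeros(g.shape,bool); m[v0:v1,u0:u1]=f[v0:v1,u0:u1]
    k,l,s,ce=mask_poly(c,m)
    for i in range(1,k):
        if s[i,4]>25:
            pts=np.argwhere(l==i)[:,::-1].astype(np.float32); print(n,i,s[i],ce[i].round(1),cv2.minAreaRect(pts))
for tag in('top0','side0'):
    c=load(tag);P=cloud(c)
    print(tag)
    for nm,pt in dict(spshaft=[.53,.26,.013],stock=[.42,.215,.019],mat=[.5,.15,.003],vise=[.42,0,.048]).items():
        u,v=proj(c,np.array(pt)); print(nm,u.round(1),v.round(1),P[int(round(v)),int(round(u))].round(4))
E
```

```text
bright 1 [214 150  15  49 174] [219.7 173.2] ((221.03884887695312, 173.90472412109375), (11.171917915344238, 48.61411666870117), 3.7313973903656006)
bright 2 [271 150   7   8  34] [273.6 154.1] ((273.25, 154.24998474121094), (9.192388534545898, 4.242641448974609), 45.0)
bright 3 [248 202  36  15 212] [265.3 208.9] ((265.05108642578125, 208.98489379882812), (6.036877632141113, 36.68291473388672), 73.49563598632812)
bright 4 [317 218   2  15  30] [317.5 225. ] ((317.5, 225.0), (14.0, 1.0), 90.0)
bright 5 [196 222   7  14  37] [199.  228.6] ((198.9396514892578, 228.47415161132812), (2.626129150390625, 14.312403678894043), 23.198591232299805)
bright 6 [203 225  10  14  78] [207.4 231.4] ((207.34246826171875, 231.25343322753906), (5.266851902008057, 14.981266975402832), 20.556045532226562)
dark 1 [239 213  16  30 273] [246.2 227.9] ((246.38845825195312, 227.25770568847656), (29.819969177246094, 10.086166381835938), 74.74488067626953)
tray 1 [ 358  150   82   76 3728] [398.2 187.6] ((400.94281005859375, 187.38864135742188), (84.21192169189453, 65.09400939941406), 8.365885734558105)
top0
spshaft 229.3 187.7 [0.5307 0.2627 0.0036]
stock 243.9 223.9 [0.4196 0.2148 0.0189]
mat 266.5 197.5 [ 0.5021  0.1489 -0.0009]
vise 317.0 221.6 [ 4.198e-01 -1.000e-04  3.830e-02]
side0
spshaft 293.7 167.0 [0.5363 0.2752 0.0029]
stock 262.8 181.4 [0.4216 0.2185 0.0178]
mat 298.0 191.7 [0.4982 0.1455 0.0053]
vise 289.5 216.6 [0.439  0.0516 0.0037]
```

```bash
python3 - <<'E'
from h import *
c=load('side0');im=c['image'][:,:,::-1]
im=cv2.convertScaleAbs(im,alpha=1.5,beta=20)
a=cv2.resize(im[200:310,305:445],None,fx=5.4,fy=5.4,interpolation=cv2.INTER_CUBIC)
cv2.imwrite('pics/sidetray.png',a)
a=cv2.resize(im[140:225,225:365],None,fx=5.4,fy=5.4,interpolation=cv2.INTER_CUBIC)
cv2.imwrite('pics/sidemat.png',a)
E
```

```text
(no output)
```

View pics/sidetray.png

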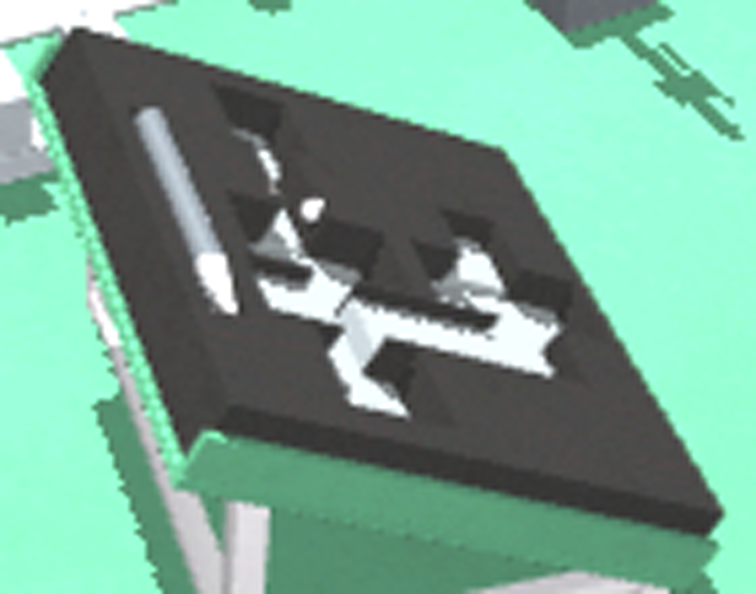

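View pics/sidemat.png

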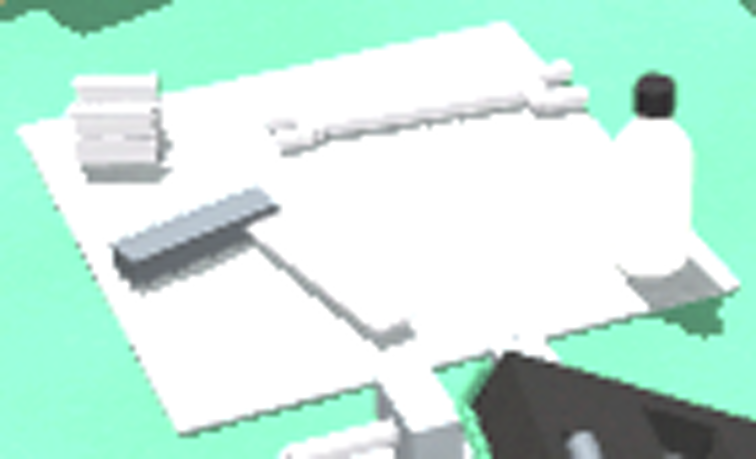

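```bash
python3 - <<'E'
from det import *
t=load('top0');s=load('side0')
C=np.array([[108,-108,0],[-110,-108,0],[-110,108,0],[108,108,0]])/1e3
su=(np.array([[72,30],[503,149],[720,515],[228,408]])+.5)/5.4-.5+[305,200]
tu=(np.array([[98,27],[598,100]])+.5)/7-.5+[350,145]
def res(p,w=(1,1)):
    R,o=tray_T(p); W=C@R.T+o
    return np.r_[((proj(s,W)-su)*w[0]).ravel(),((proj(t,W[1:3])-tu)*w[1]).ravel()]
for w in((1,1),(1,0),(0,1)):
    r=least_squares(res,[.5,-.22,0],args=(w,)); print(w,r.x.round(4),np.degrees(r.x[2]).round(2),res(r.x).round(1))
p=least_squares(res,[.5,-.22,0]).x
# overlay
R,o=tray_T(p)
np.save('tray.npy',p)
F=[[(-110,-108,0),(108,-108,0),(108,108,0),(-110,108,0)],
[(20,-58,0),(40,-58,0),(40,-94,0),(20,-94,0)],[(7,52.5,-18),(53,52.5,-18),(53,93.5,-18),(7,93.5,-18)],
[(-46,20.5,-7),(71,20.5,-7),(71,49.5,-7),(-46,49.5,-7)],[(-103,-18,-16),(-19,-18,-16),(-19,18,-16),(-103,18,-16)]]
for n,c,b in(('t',t,(350,140,450,230)),('s',s,(305,200,445,310))):
    im=cv2.convertScaleAbs(c['image'][b[1]:b[3],b[0]:b[2],::-1],alpha=1.4,beta=10); im=cv2.resize(im,None,fx=5,fy=5,interpolation=cv2.INTER_CUBIC)
    for f in F:
        q=((proj(c,np.array(f)/1e3@R.T+o)-b[:2]+.5)*5-.5).round().astype(np.int32); cv2.polylines(im,[q],True,(0,0,255),1)
    cv2.imwrite(f'pics/ov{n}.png',im)
# depth check
for c in(t,s):
    P=cloud(c); L=(P-o)@R
    m=(abs(L[...,0])<.1)&(abs(L[...,1])<.1)&(abs(L[...,2])<.006); A=L[m]; print(m.sum(),np.linalg.lstsq(np.c_[A[:,:2],np.ones(len(A))],A[:,2],rcond=None)[0],np.median(A[:,2]))
E
```

```text
(1, 1) [ 0.5234 -0.2299 -0.1692] -9.7 [-0.4 -0.5 -0.2  0.7  0.7  0.7 -0.2  0.1 -0.9 -0.5 -0.2 -0.1]
(1, 0) [ 0.5238 -0.2291 -0.1677] -9.61 [-0.4 -0.7 -0.3  0.5  0.7  0.3 -0.  -0.2 -1.2 -0.6 -0.5 -0.3]
(0, 1) [ 0.5225 -0.2319 -0.1645] -9.42 [-0.6  0.3 -0.4  1.3  1.   1.3  0.2  1.1 -0.4 -0.   0.4  0. ]
2644 [ 0.00045967 -0.00335729  0.00059256] 0.0008752921305658044
3356 [ 0.00295236 -0.00142345  0.00058102] 0.0010617142061964027
```

```bash
python3 -c "
import cv2,numpy as np
a=cv2.imread('pics/ovt.png');cv2.imwrite('pics/ovt2.png',a)
b=cv2.imread('pics/ovs.png');print(a.shape,b.shape)"
```

```text
(450, 500, 3) (550, 700, 3)
```

View pics/ovt.png

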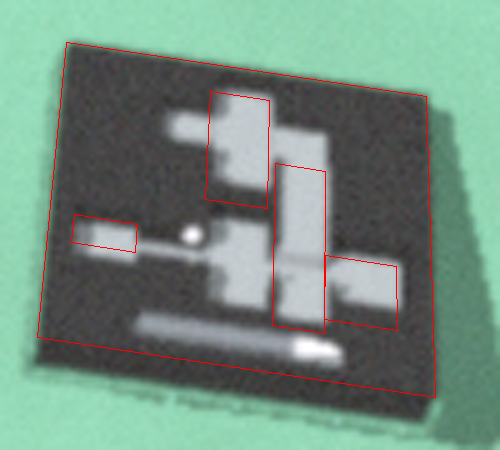

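View pics/ovs.png

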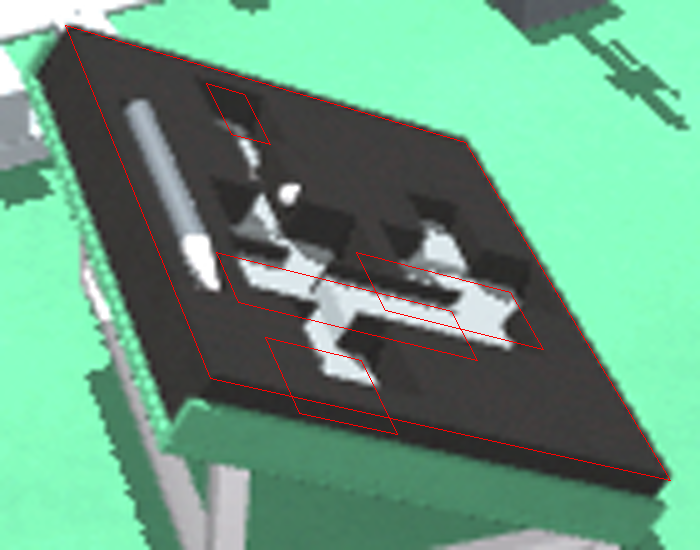

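```bash
cat > ov.py <<'E'
from det import *
def ov(tag,p,out,b,f=5):
    R,o=tray_T(p);c=load(tag)
    def rc(x0,x1,y0,y1,z):return [(x0,y0,z),(x1,y0,z),(x1,y1,z),(x0,y1,z)]
    F=[rc(-110,108,-108,108,0),rc(7,53,52.5,93.5,0),rc(12,48,-93.5,-58.5,0),rc(-46,71,20.5,49.5,0),rc(-76,-46,-47.5,49.5,0),rc(-103,-19,-18,18,0),rc(-7,67,-18,18,0),rc(20,40,-58,52,0),rc(82,98,-58,58,0)]
    im=cv2.convertScaleAbs(c['image'][b[1]:b[3],b[0]:b[2],::-1],alpha=1.4,beta=10); im=cv2.resize(im,None,fx=f,fy=f,interpolation=cv2.INTER_CUBIC)
    for q in F:
        q=((proj(c,np.array(q)/1e3@R.T+o)-b[:2]+.5)*f-.5).round().astype(np.int32); cv2.polylines(im,[q],True,(0,0,255),1)
    cv2.imwrite(out,im)
E
python3 - <<'E'
from ov import *
p=np.load('tray.npy')
ov('top0',p,'pics/o1t.png',(350,140,450,230),6)
ov('side0',p,'pics/o1s.png',(305,200,445,310),5.4)
E
```

```text
(no output)
```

View pics/o1t.png

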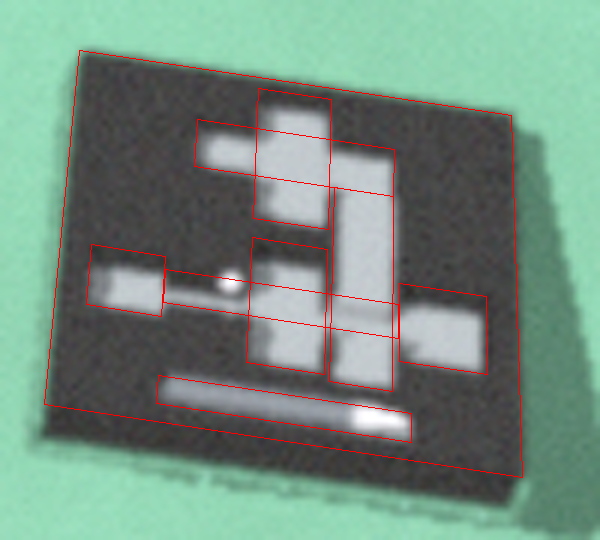

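View pics/o1s.png

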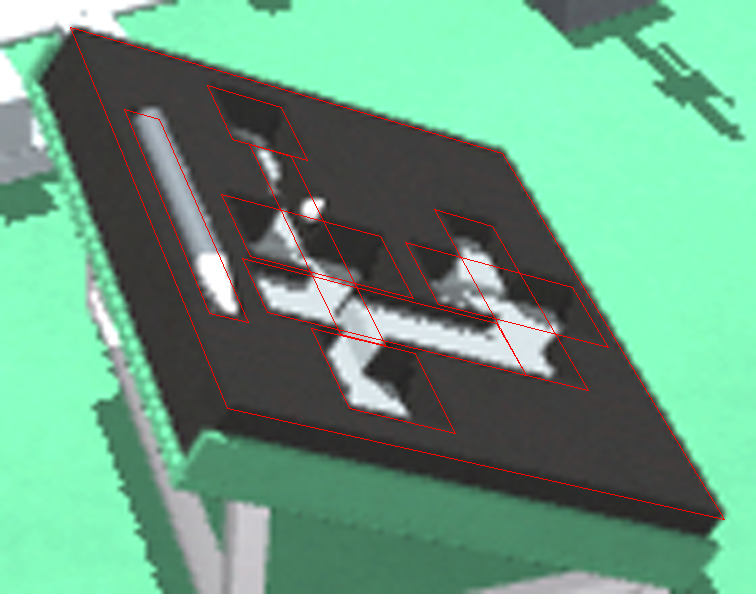

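```bash
python3 - <<'E'
from det import *
c=load('top0'); g=cv2.cvtColor(c['image'],cv2.COLOR_RGB2GRAY).astype(float)
print('mat lvl',np.median(g[160:200,235:265]),g[175,212:228], g[150,208:236],g[200,208:226])
# shaft rows
bg=np.median(g[160:200,235:265]); L=[]
for v in range(162,190):
    w=np.clip(g[v,208:236]-bg-12,0,None); w[w<0]=0; u=np.arange(208,236); L.append([ (w*u).sum()/w.sum(),v])
L=np.array(L); W=np.array([ray(c,u,v,.013)[:2] for u,v in L]); 
d=W-W.mean(0); k=np.linalg.svd(d)[2][0]; k*=np.sign(k[0]); print('axis deg',np.degrees(np.arctan2(k[1],k[0])),'mean',W.mean(0),'res',(d@[-k[1],k[0]]).std())
# whole mask extents along axis
m=np.zeros(g.shape,bool); m[138:206,205:238]=True
hsv=cv2.cvtColor(c['image'],cv2.COLOR_RGB2HSV)
mm=m&(g>bg+20)
vu=np.argwhere(mm); Q=np.array([ray(c,u,v,.013)[:2] for v,u in vu]); s=(Q-W.mean(0))@k; n=(Q-W.mean(0))@[-k[1],k[0]]
print('ext',s.min(),s.max(),np.ptp(s)); 
for lo,hi in((-1,s.min()+.028),(s.max()-.034,1)): q=n[(s>lo)&(s<hi)];print('head lateral',q.min(),q.max())
mid=W.mean(0)+k*(s.min()+s.max())/2; print('centre',mid)
# square: blade top z=.003+.010=.013 ; stock top .019
def rect(f,b,z):
    m=np.zeros(g.shape,np.uint8); m[b[1]:b[3],b[0]:b[2]]=f[b[1]:b[3],b[0]:b[2]]
    n,l,st,_=cv2.connectedComponentsWithStats(m); i=1+st[1:,4].argmax()
    vu=np.argwhere(l==i); Q=np.array([ray(c,u,v,z)[:2] for v,u in vu],np.float32); return cv2.minAreaRect(Q*1000)
print('blade',rect(g>185,(240,198,292,222),.013)); print('stock',rect(g<125,(232,205,262,242),.019))
for z,f,b in((.013,g>185,(240,198,292,222)),):
    m=np.zeros(g.shape,bool); m[b[1]:b[3],b[0]:b[2]]=f[b[1]:b[3],b[0]:b[2]]; Q=np.array([ray(c,u,v,z)[:2] for v,u in np.argwhere(m)]); d=Q-Q.mean(0);k=np.linalg.svd(d,full_matrices=False)[2][0];k*=-np.sign(k[1]);print('blade axis',np.degrees(np.arctan2(k[1],k[0])),Q.mean(0),np.ptp(d@k))
E
```

```text
mat lvl 162.0 [160. 158. 156. 162. 177. 195. 197. 190. 180. 139. 105. 122. 152. 160.
 163. 162.] [159. 160. 158. 160. 159. 160. 160. 176. 198. 193. 172. 130. 113. 124.
 152. 161. 162. 169. 191. 189. 163. 122. 125. 154. 164. 162. 164. 162.] [164. 167. 174. 189. 182. 140. 105. 117. 151. 163. 177. 189. 162. 116.
 124. 155. 162. 166.]
axis deg -6.475480409115431 mean [0.56778967 0.29369053] res 0.00039873332755880584
ext -0.08190707857746406 0.09297133655611697 0.17487841513358104
head lateral -0.012067317462651694 0.01235560825947305
head lateral -0.017259740177012987 0.016968269352530936
centre [0.5732865  0.29306663]
blade ((466.849365234375, 156.83355712890625), (18.20625114440918, 109.78181457519531), 15.76219367980957)
stock ((413.7972106933594, 210.63259887695312), (89.66253662109375, 31.460323333740234), 15.271051406860352)
blade axis -74.94535666342767 [0.46726537 0.15607631] 0.10983340453399548
```

```bash
cat >> h.py <<'E'
from scipy.spatial.transform import Rotation as Ro
def go(pos,R=None,cur=None):
    o=sensors.get_obs(); p,M=(o['ee_pos'],o['eef_rot']) if cur is None else cur
    R=M if R is None else R
    print('dpos mm',(M.T@(np.array(pos)-p)*1e3).round(1),'rot deg',np.degrees(Ro.from_matrix(M.T@R).as_rotvec()).round(2))
def down(yaw): # tool y at yaw deg, z down
    a=np.radians(yaw); y=np.array([np.cos(a),np.sin(a),0]); z=np.array([0,0,-1.]); return np.c_[np.cross(y,z),y,z]
E
python3 -c "
from h import *
go([.5673,.2938,.12],down(83.5))"
```

```text
dpos mm [-433.6 -180.2  114.3] rot deg [ -0.09  -0.   -13.36]
```

Emit:
apply_moves(
  plan=[
    {"delta_pos":[-217,-90,40],"rot":[0,0,-6],"gripper":0},
    {"delta_pos":[-433.6,-180.2,60],"rot":[0,0,-13.4],"gripper":0},
    {"delta_pos":[-433.6,-180.2,114],"rot":[0,0,-13.4],"gripper":0},
    {"delta_pos":[-433.6,-180.2,114],"rot":[0,0,-13.4],"gripper":0},
    {"delta_pos":[-433.6,-180.2,114],"rot":[0,0,-13.4],"gripper":0},
    {"delta_pos":[-433.6,-180.2,114],"rot":[0,0,-13.4],"gripper":0},
    {"delta_pos":[-433.6,-180.2,114],"rot":[0,0,-13.4],"gripper":0},
    {"delta_pos":[-433.6,-180.2,114],"rot":[0,0,-13.4],"gripper":0},
    {"delta_pos":[-433.6,-180.2,114],"rot":[0,0,-13.4],"gripper":0},
    {"delta_pos":[-433.6,-180.2,114],"rot":[0,0,-13.4],"gripper":0},
    {"delta_pos":[-433.6,-180.2,114],"rot":[0,0,-13.4],"gripper":0},
    {"delta_pos":[-433.6,-180.2,114],"rot":[0,0,-13.4],"gripper":0},
  ],
  newtons=40,
)

```text
time: 1.6
ee_pos: [0.5667, 0.2958, 0.121]
eef_rot: [[-0.994, 0.111, 0.0], [0.111, 0.994, 0.001], [-0.0, 0.001, -1.0]]
ft_force: [-0.4, 0.6, -0.2]
finger_gap: 0.088
```

```bash
python3 -c "
from h import *
o=sensors.get_obs();print(o['time'],o['ee_pos'],o['qpos'].round(2),o['ft_force'],o['joint_velocities'].round(3))
go([.5673,.2938,.03],down(83.5))"
```

```text
1.6 [0.56674823 0.29579132 0.12104974] [-0.56  0.65  0.01  1.65 -0.01  0.84  0.92] [-0.40783785  0.63742945 -0.20500626] [ 0.005 -0.001  0.004 -0.001  0.002 -0.001  0.002]
dpos mm [-0.8 -2.  91. ] rot deg [0.04 0.   0.15]
```

Emit:
apply_moves(
  plan=[
    {"delta_pos":[-0.8,-2,45],"rot":[0,0,0],"gripper":0},
    {"delta_pos":[-0.8,-2,80],"rot":[0,0,0],"gripper":0},
    {"delta_pos":[-0.8,-2,88],"rot":[0,0,0],"gripper":0},
    {"delta_pos":[-0.8,-2,90],"rot":[0,0,0],"gripper":0},
    {"delta_pos":[-0.8,-2,90],"rot":[0,0,0],"gripper":0},
  ],
)

```text
time: 2.22
ee_pos: [0.569, 0.2931, 0.0322]
eef_rot: [[-0.994, 0.112, 0.002], [0.112, 0.994, 0.001], [-0.002, 0.001, -1.0]]
ft_force: [-0.9, 0.3, 0.2]
finger_gap: 0.0877
```

```bash
python3 -c "
from h import *
o=sensors.get_obs();print(o['time'],o['ee_pos'],o['qpos'].round(2),o['ft_force'],o['joint_velocities'].round(3))
go([.5673,.2938,.03],down(83.5))
for n in('top','side'):
  c=snap(n,n+'1'); 
  q=proj(c,np.array([.567,.294,.02])).round().astype(int);print(q)
  a=c['image'][q[1]-55:q[1]+55,q[0]-70:q[0]+70,::-1]; cv2.imwrite('pics/g1%s.png'%n,cv2.resize(a,None,fx=4.5,fy=4.5,interpolation=2))
"
```

```text
2.225 [0.5689828  0.29307834 0.03220196] [-0.55  0.78  0.01  1.67 -0.01  0.69  0.92] [-0.88880355  0.32557584  0.19153112] [ 0.002 -0.006  0.001 -0.     0.001  0.001 -0.001]
dpos mm [1.8 0.5 2.2] rot deg [0.08 0.11 0.04]
[218 175]
[301 157]
```

View pics/g1side.png

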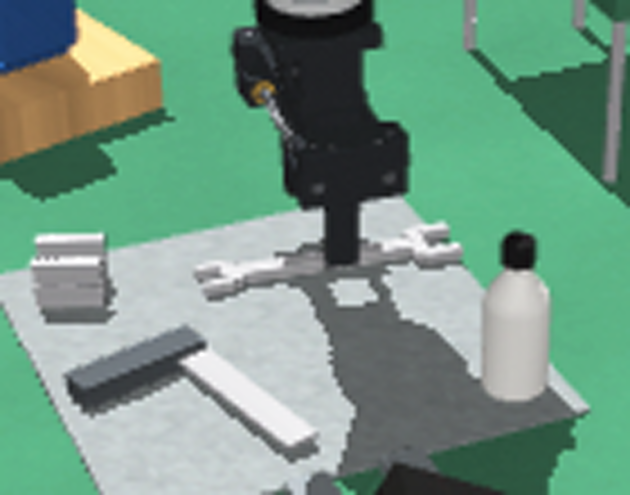

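View pics/g1top.png

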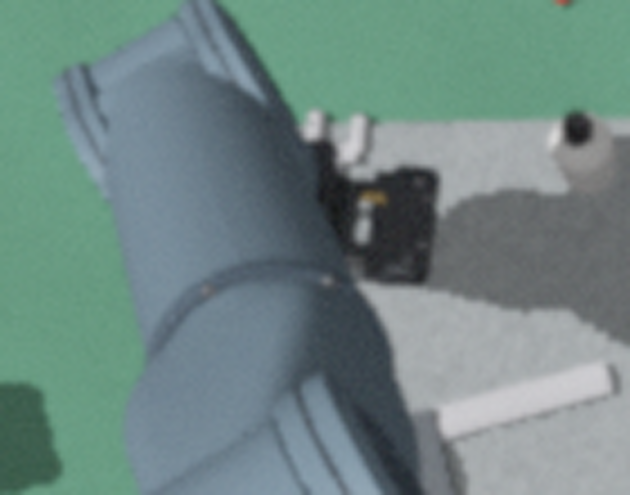

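Emit:
apply_moves(
  plan=[
    {"delta_pos":[1.8,0.5,2.5],"rot":[0,0,0],"gripper":0},
    {"delta_pos":[1.8,0.5,2.5],"rot":[0,0,0],"gripper":0},
    {"delta_pos":[1.8,0.5,2.5],"rot":[0,0,0],"gripper":0},
  ],
  newtons=40,
)

```text
time: 2.7
ee_pos: [0.5663, 0.2931, 0.0283]
eef_rot: [[-0.994, 0.113, 0.0], [0.113, 0.994, -0.0], [-0.0, -0.0, -1.0]]
ft_force: [0.5, 0.7, 0.1]
finger_gap: 0.0881
```

```bash
python3 -c "
from h import *
o=sensors.get_obs();print(o['time'],o['ee_pos'],o['ft_force'])
o=sensors.get_obs();print(o['time'],o['ee_pos'],o['ft_force'])
"
```

```text
2.7 [0.56630838 0.29309956 0.02829655] [0.48455733 0.70614775 0.11353045]
2.7 [0.56630838 0.29309956 0.02829655] [0.48455733 0.70614775 0.11353045]
```

Emit:
apply_moves(
  plan=[
    {"delta_pos":[0,0,0],"rot":[0,0,0],"gripper":0.5},
    {"delta_pos":[0,0,0],"rot":[0,0,0],"gripper":1},
    {"delta_pos":[0,0,0],"rot":[0,0,0],"gripper":1},
    {"delta_pos":[0,0,0],"rot":[0,0,0],"gripper":1},
    {"delta_pos":[0,0,0],"rot":[0,0,0],"gripper":1},
    {"delta_pos":[0,0,0],"rot":[0,0,0],"gripper":1},
  ],
  newtons=40,
)

```text
time: 3.45
ee_pos: [0.5663, 0.2931, 0.0282]
eef_rot: [[-0.994, 0.113, -0.0], [0.113, 0.994, -0.0], [0.0, -0.0, -1.0]]
ft_force: [0.0, -0.6, 0.1]
finger_gap: 0.0299
```

Emit:
apply_moves(
  plan=[
    {"delta_pos":[0,0,0],"rot":[0,0,0],"gripper":1},
    {"delta_pos":[0,0,0],"rot":[0,0,0],"gripper":1},
    {"delta_pos":[0,0,0],"rot":[0,0,0],"gripper":1},
    {"delta_pos":[0,0,0],"rot":[0,0,0],"gripper":1},
  ],
  newtons=50,
)

```text
time: 3.95
ee_pos: [0.5663, 0.2931, 0.0282]
eef_rot: [[-0.994, 0.113, 0.0], [0.113, 0.994, -0.0], [-0.0, -0.0, -1.0]]
ft_force: [-0.3, 0.6, -0.7]
finger_gap: 0.0006
```

```bash
python3 -c "
from h import *
for n in('side',):
  c=snap(n,n+'2'); 
  a=c['image'][110:225,220:365,::-1]; cv2.imwrite('pics/g2%s.png'%n,cv2.resize(a,None,fx=5,fy=5,interpolation=2))
o=sensors.get_obs();print(o['time'],o['ee_pos'],o['ft_force'],o['finger_gap'])
"
```

```text
4.0 [0.56633066 0.29306608 0.02824227] [-0.05212129 -0.27247385  0.28507485] 0.00048010438676845756
```

View pics/g2side.png

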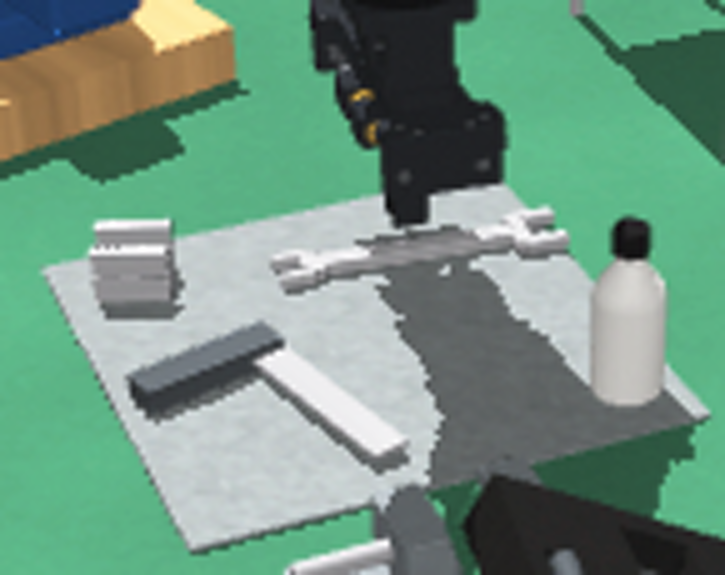

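```bash
python3 -c "
from h import *
s=load('side0');t=load('top0')
print('tip proj side',proj(s,np.array([.5663,.2931,.0032])), 'top',proj(t,np.array([.5663,.2931,.013])))
for u,v in((220+290/5,110+270/5),(220+548/5,110+227/5),(220+420/5,110+243/5)): print(u,v,ray(s,u,v,.013))
for u,v in((217,203.5),(222.5,145.5)): print(u,v,ray(t,u,v,.013))
"
```

```text
tip proj side [301.05699947 161.96377361] top [218.40984981 175.96230882]
278.0 164.0 [0.49309297 0.2950191  0.013     ]
329.6 155.4 [0.65518077 0.2786022  0.013     ]
304.0 158.6 [0.57601282 0.29267584 0.013     ]
217 203.5 [0.48285235 0.29618158 0.013     ]
222.5 145.5 [0.66025222 0.28197248 0.013     ]
```

```bash
python3 -c "
from h import *
s=load('side2')
for z in(.007,.017,.027): print(proj(s,np.array([.569,.249,z])),proj(s,np.array([.569,.34,z])))
for z in(.003,.013,.023,.033): print(proj(s,np.array([.5663,.2931-.009,z])))
P=cloud(s)
for v in range(140,160,2): print(v,P[v,300:304].round(3).tolist())
c=snap('top','top2');a=c['image'][120:210,170:290,::-1]; cv2.imwrite('pics/g2top.png',cv2.resize(a,None,fx=6,fy=6,interpolation=2))
"
```

```text
[307.38512535 167.74938047] [296.24478662 153.57466327]
[307.33370374 164.88187881] [296.15163628 150.78690715]
[307.28185231 161.99040911] [296.0577444 147.9769586]
[302.16166016 163.43472981]
[302.08995072 160.60651875]
[302.01765384 157.75513899]
[301.94476226 154.88030465]
140 [[0.53, 0.202, 0.132], [0.533, 0.202, 0.132], [0.536, 0.203, 0.131], [0.54, 0.205, 0.129]]
142 [[0.531, 0.205, 0.125], [0.534, 0.206, 0.123], [0.538, 0.207, 0.122], [0.539, 0.203, 0.124]]
144 [[0.536, 0.218, 0.111], [0.537, 0.213, 0.113], [0.54, 0.214, 0.112], [0.542, 0.211, 0.113]]
146 [[0.534, 0.213, 0.107], [0.537, 0.214, 0.106], [0.539, 0.211, 0.107], [0.542, 0.212, 0.106]]
148 [[0.532, 0.21, 0.103], [0.535, 0.21, 0.102], [0.538, 0.21, 0.102], [0.542, 0.211, 0.1]]
150 [[0.559, 0.281, 0.053], [0.562, 0.28, 0.053], [0.564, 0.276, 0.055], [0.567, 0.277, 0.053]]
152 [[0.557, 0.275, 0.05], [0.562, 0.281, 0.045], [0.565, 0.28, 0.046], [0.568, 0.28, 0.045]]
154 [[0.558, 0.279, 0.041], [0.562, 0.279, 0.04], [0.564, 0.278, 0.04], [0.568, 0.281, 0.037]]
156 [[0.576, 0.326, 0.004], [0.578, 0.322, 0.006], [0.583, 0.328, 0.001], [0.582, 0.316, 0.008]]
158 [[0.567, 0.304, 0.011], [0.569, 0.301, 0.012], [0.569, 0.291, 0.018], [0.576, 0.302, 0.01]]
```

View pics/g2top.png

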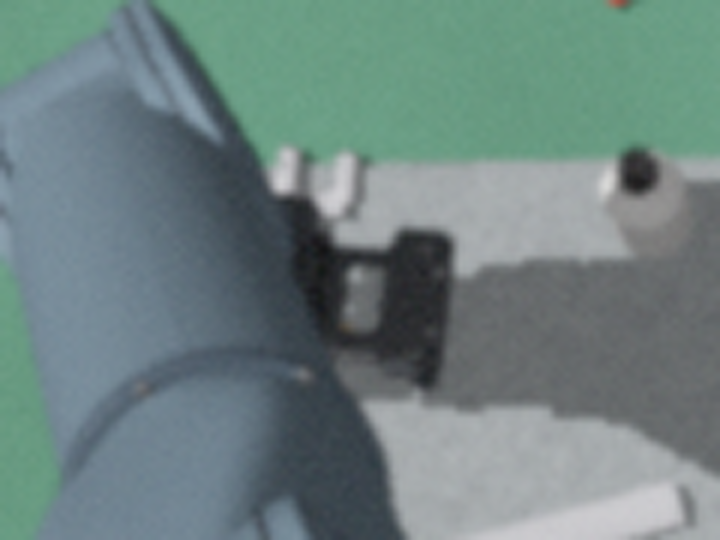

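```bash
python3 -c "
from h import *
s=load('side0')
for z in(.209,.234,.26): print(z,proj(s,np.array([.2207-.015,.6108-.05,z])))
a=s['image'][0:100,90:210,::-1]; cv2.imwrite('pics/st.png',cv2.resize(a,None,fx=6,fy=6,interpolation=2))
"
```

```text
0.209 [153.8393142   85.51900902]
0.234 [152.10782497  77.46983422]
0.26 [150.26831534  68.91850489]
```

View pics/st.png

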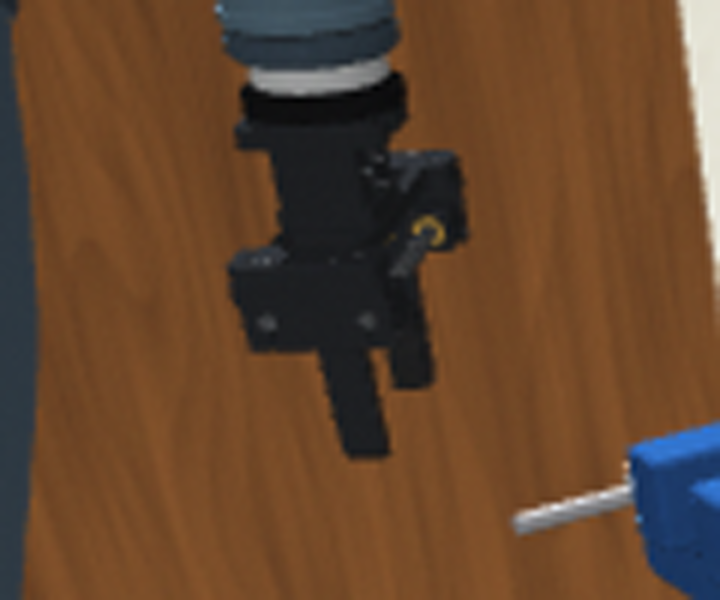

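Emit:
apply_moves(
  plan=[
    {"delta_pos":[0,0,0],"rot":[0,0,0],"gripper":0.3},
    {"delta_pos":[0,0,0],"rot":[0,0,0],"gripper":0.3},
    {"delta_pos":[0,0,0],"rot":[0,0,0],"gripper":0.3},
    {"delta_pos":[0,0,0],"rot":[0,0,0],"gripper":0.3},
    {"delta_pos":[0,0,0],"rot":[0,0,0],"gripper":0.3},
    {"delta_pos":[0,0,10],"rot":[0,0,0],"gripper":0.3},
    {"delta_pos":[0,0,18],"rot":[0,0,0],"gripper":0.3},
    {"delta_pos":[0,0,24],"rot":[0,0,0],"gripper":0.3},
    {"delta_pos":[0,0,24],"rot":[0,0,0],"gripper":0.3},
    {"delta_pos":[0,0,24],"rot":[0,0,0],"gripper":0.3},
  ],
)

```text
time: 5.3
ee_pos: [0.5665, 0.2931, 0.0043]
eef_rot: [[-0.994, 0.113, 0.0], [0.113, 0.994, 0.0], [-0.0, 0.0, -1.0]]
ft_force: [-0.4, -0.9, 1.0]
finger_gap: 0.0616
```

```bash
python3 -c "
from h import *
for n in('side',):
  c=snap(n,n+'3'); 
  a=c['image'][130:195,260:350,::-1]; cv2.imwrite('pics/g3%s.png'%n,cv2.resize(a,None,fx=8,fy=8,interpolation=2))
o=sensors.get_obs();print(o['time'],o['ee_pos'],o['ft_force'],o['finger_gap'])
P=cloud(c)
for u in range(300,314,2): print(u,[P[v,u].round(3).tolist() for v in range(158,172,2)])
"
```

```text
5.35 [0.56656779 0.29319544 0.00446891] [-0.47282288  0.18683568  0.18817942] 0.061765294750380464
300 [[0.567, 0.303, 0.011], [0.562, 0.29, 0.013], [0.561, 0.289, 0.007], [0.56, 0.286, 0.002], [0.554, 0.272, 0.004], [0.548, 0.256, 0.007], [0.544, 0.245, 0.008]]
302 [[0.553, 0.251, 0.044], [0.552, 0.247, 0.039], [0.553, 0.251, 0.03], [0.552, 0.249, 0.024], [0.551, 0.246, 0.02], [0.555, 0.258, 0.005], [0.552, 0.25, 0.003]]
304 [[0.56, 0.251, 0.042], [0.558, 0.246, 0.038], [0.557, 0.246, 0.032], [0.56, 0.252, 0.02], [0.559, 0.252, 0.014], [0.561, 0.257, 0.003], [0.557, 0.246, 0.004]]
306 [[0.566, 0.251, 0.04], [0.563, 0.245, 0.037], [0.563, 0.245, 0.03], [0.565, 0.249, 0.021], [0.565, 0.251, 0.013], [0.565, 0.251, 0.006], [0.562, 0.243, 0.004]]
308 [[0.569, 0.244, 0.043], [0.57, 0.246, 0.035], [0.571, 0.247, 0.027], [0.573, 0.253, 0.017], [0.572, 0.251, 0.011], [0.572, 0.252, 0.003], [0.567, 0.24, 0.005]]
310 [[0.594, 0.289, 0.013], [0.593, 0.285, 0.008], [0.591, 0.281, 0.004], [0.587, 0.271, 0.003], [0.58, 0.256, 0.006], [0.576, 0.247, 0.006], [0.573, 0.239, 0.004]]
312 [[0.601, 0.29, 0.011], [0.599, 0.285, 0.006], [0.597, 0.281, 0.002], [0.591, 0.266, 0.005], [0.588, 0.258, 0.003], [0.583, 0.248, 0.003], [0.578, 0.234, 0.006]]
```

View pics/g3side.png

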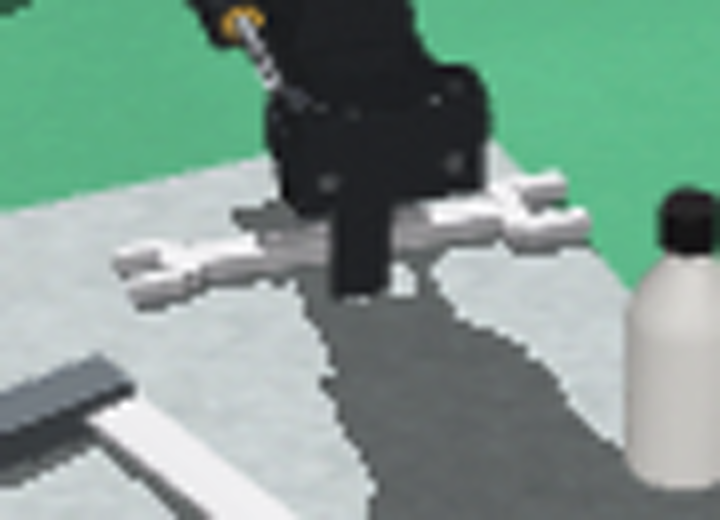

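Emit:
apply_moves(
  plan=[
    {"delta_pos":[0,0,1.5],"rot":[0,0,0],"gripper":0.3},
    {"delta_pos":[0,0,3],"rot":[0,0,0],"gripper":0.3},
    {"delta_pos":[0,0,3],"rot":[0,0,0],"gripper":0.3},
  ],
)

```text
time: 5.72
ee_pos: [0.5662, 0.2931, 0.0011]
eef_rot: [[-0.994, 0.113, -0.0], [0.113, 0.994, -0.0], [0.0, -0.0, -1.0]]
ft_force: [-0.5, 0.2, -0.5]
finger_gap: 0.0618
```

Emit:
apply_moves(
  plan=[
    {"delta_pos":[0,0,1],"rot":[0,0,0],"gripper":0.3},
    {"delta_pos":[0,0,2],"rot":[0,0,0],"gripper":0.3},
    {"delta_pos":[0,0,2],"rot":[0,0,0],"gripper":0.3},
  ],
)

```text
time: 6.1
ee_pos: [0.5664, 0.2931, -0.0005]
eef_rot: [[-0.994, 0.113, 0.0], [0.113, 0.994, 0.0], [-0.0, 0.0, -1.0]]
ft_force: [-2.0, -0.7, 4.5]
finger_gap: 0.0615
```

Emit:
apply_moves(
  plan=[
    {"delta_pos":[0,0,-2],"rot":[0,0,0],"gripper":0.3},
    {"delta_pos":[0,0,-2],"rot":[0,0,0],"gripper":1},
    {"delta_pos":[0,0,-2],"rot":[0,0,0],"gripper":1},
    {"delta_pos":[0,0,-2],"rot":[0,0,0],"gripper":1},
    {"delta_pos":[0,0,-2],"rot":[0,0,0],"gripper":1},
    {"delta_pos":[0,0,-2],"rot":[0,0,0],"gripper":1},
    {"delta_pos":[0,0,-2],"rot":[0,0,0],"gripper":1},
  ],
  newtons=55,
)

```text
time: 6.98
ee_pos: [0.5663, 0.2932, 0.0012]
eef_rot: [[-0.994, 0.113, 0.0], [0.113, 0.994, 0.0], [-0.0, 0.0, -1.0]]
ft_force: [-0.4, 0.6, -1.1]
finger_gap: 0.0131
```

Emit:
apply_moves(
  plan=[
    {"delta_pos":[0,0,0],"rot":[0,0,0],"gripper":1},
    {"delta_pos":[0,0,-10],"rot":[0,0,0],"gripper":1},
    {"delta_pos":[0,0,-50],"rot":[0,0,0],"gripper":1},
    {"delta_pos":[0,0,-110],"rot":[0,0,0],"gripper":1},
    {"delta_pos":[0,0,-170],"rot":[0,0,0],"gripper":1},
    {"delta_pos":[0,0,-230],"rot":[0,0,0],"gripper":1},
    {"delta_pos":[0,0,-230],"rot":[0,0,0],"gripper":1},
    {"delta_pos":[0,0,-230],"rot":[0,0,0],"gripper":1},
  ],
)

```text
time: 7.98
ee_pos: [0.5658, 0.2927, 0.231]
eef_rot: [[-0.994, 0.113, -0.001], [0.113, 0.994, -0.0], [0.001, -0.001, -1.0]]
ft_force: [-0.5, 0.1, -2.5]
finger_gap: 0.0132
```

```bash
cat >> h.py <<'E'
def trayR():
    from det import tray_T
    R,o=tray_T(np.load('tray.npy')); return R,o
def toolseat(): 
    R,o=trayR(); return np.c_[-R[:,1],-R[:,0],-R[:,2]]
def tray2w(p):
    R,o=trayR(); return R@(np.array(p)/1e3)+o
E
python3 -c "
from h import *
o=sensors.get_obs();print(o['time'],o['ee_pos'],o['finger_gap'])
print(tray2w([30,-7,80]))
go(tray2w([30,-7,80]),toolseat())
"
```

```text
7.975 [0.56577206 0.29269849 0.23095276] 0.01324572754908756
[ 0.53546249 -0.22482912  0.18271995]
dpos mm [ -28.2 -517.6   48.5] rot deg [21.44 22.73 91.18]
```

Emit:
apply_moves(
  plan=[
    {"delta_pos":[-28,-60,0],"rot":[2.3,2.5,10],"gripper":1},
    {"delta_pos":[-28,-120,0],"rot":[4.6,4.9,20],"gripper":1},
    {"delta_pos":[-28,-180,0],"rot":[6.9,7.4,30],"gripper":1},
    {"delta_pos":[-28,-240,0],"rot":[9.2,9.9,40],"gripper":1},
    {"delta_pos":[-28,-300,0],"rot":[11.5,12.4,50],"gripper":1},
    {"delta_pos":[-28,-360,0],"rot":[14,14.9,60],"gripper":1},
    {"delta_pos":[-28,-420,0],"rot":[16.2,17.3,70],"gripper":1},
    {"delta_pos":[-28,-480,0],"rot":[18.5,19.8,80],"gripper":1},
    {"delta_pos":[-28,-517.6,0],"rot":[21.4,22.7,91.2],"gripper":1},
    {"delta_pos":[-28,-517.6,0],"rot":[21.4,22.7,91.2],"gripper":1},
    {"delta_pos":[-28,-517.6,20],"rot":[21.4,22.7,91.2],"gripper":1},
    {"delta_pos":[-28,-517.6,20],"rot":[21.4,22.7,91.2],"gripper":1},
  ],
)

```text
time: 9.48
ee_pos: [0.5351, -0.2216, 0.2085]
eef_rot: [[0.165, 0.87, -0.465], [0.986, -0.144, 0.081], [0.003, -0.472, -0.882]]
ft_force: [-0.3, 0.2, -0.5]
finger_gap: 0.0129
```

```bash
cat > look.py <<'E'
import sys
from ov import *
i=sys.argv[1]
for n in('top','side'): snap(n,n+i)
o=sensors.get_obs();print(o['time'],o['ee_pos'].round(4),o['finger_gap'],o['qpos'].round(2),o['ft_force'].round(1))
p=np.load('tray.npy')
R,oo=trayR(); print('TCP in tray',((o['ee_pos']-oo)@R*1e3).round(1), 'rot err',np.degrees(Ro.from_matrix(toolseat().T@o['eef_rot']).as_rotvec()).round(2))
ov('top'+i,p,f'pics/lt{i}.png',(345,130,455,230),6)
ov('side'+i,p,f'pics/ls{i}.png',(295,185,445,310),5)
E
python3 look.py 4
```

```text
9.575 [ 0.5359 -0.2227  0.2106] 0.013055580802145415 [-0.    0.79  0.5   1.36 -0.22  1.55  0.34] [ 0.3  0.1 -1.1]
TCP in tray [ 43.1  -9.2 104.7] rot err [-0.01  0.03 -0.18]
```

View pics/lt4.png

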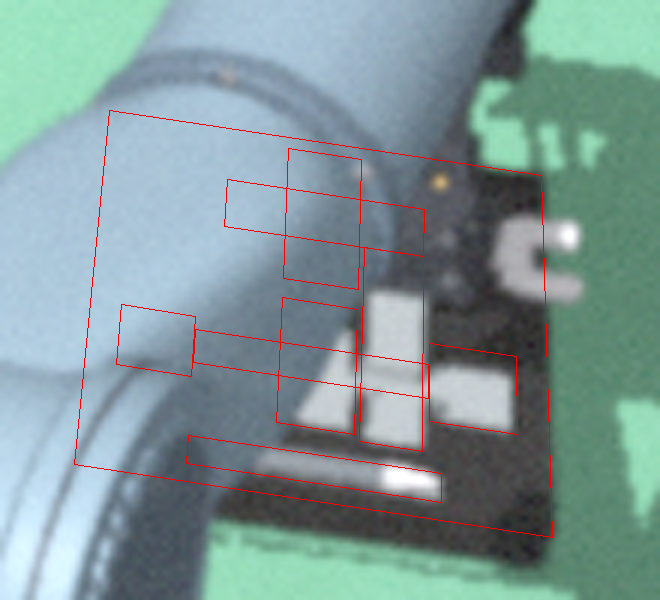

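View pics/side4.png

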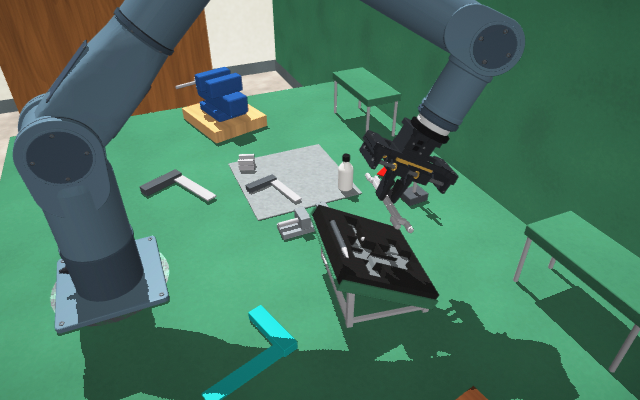

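```bash
cat > sp.py <<'E'
from h import *
def outline(z):
    return np.array([(-90,-15,z),(-62,-15,z),(-62,-7,z),(56,-7,z),(56,-20,z),(90,-20,z),(90,20,z),(56,20,z),(56,7,z),(-62,7,z),(-62,15,z),(-90,15,z)])/1e3
def draw(i,hyp,grasp,b,n,out,f=6):
    o=sensors.get_obs();M=o['eef_rot'];Rs=np.c_[-M[:,0],M[:,1],-M[:,2]]
    c=load(n+i);im=cv2.resize(c['image'][b[1]:b[3],b[0]:b[2],::-1],None,fx=f,fy=f,interpolation=2)
    for h,col in zip(hyp,((0,0,255),(255,0,0))):
        p=o['ee_pos']+[0,0,h[1]]
        org=p-Rs@(np.array(h[0])/1e3)
        q=((proj(c,outline(10)@Rs.T+org)-b[:2]+.5)*f-.5).round().astype(np.int32);cv2.polylines(im,[q],True,col,1)
    cv2.imwrite(out,im)
if __name__=='__main__':
    hyp=[((-7,0,-1.8),0),((-7,0,26.5),.0283)]
    draw('4',hyp,None,(345,130,455,230),'top','pics/h4t.png')
    draw('4',hyp,None,(345,130,455,240),'side','pics/h4s.png')
E
python3 sp.py
```

```text
(no output)
```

View pics/h4t.png

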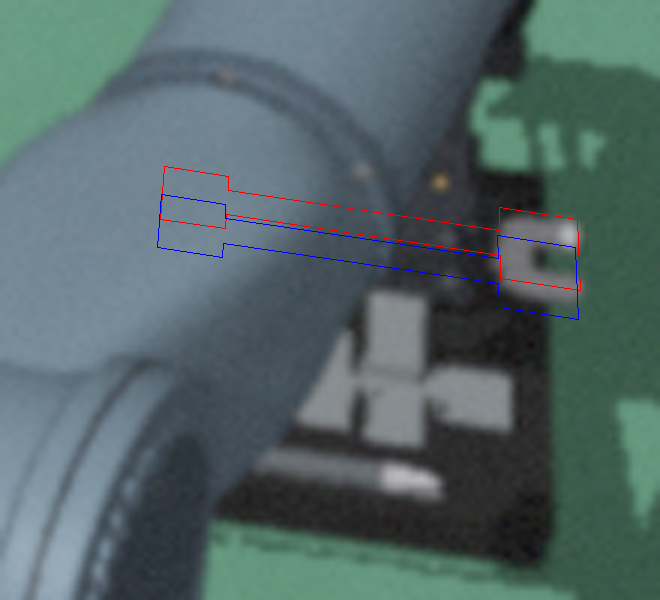

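View pics/h4s.png

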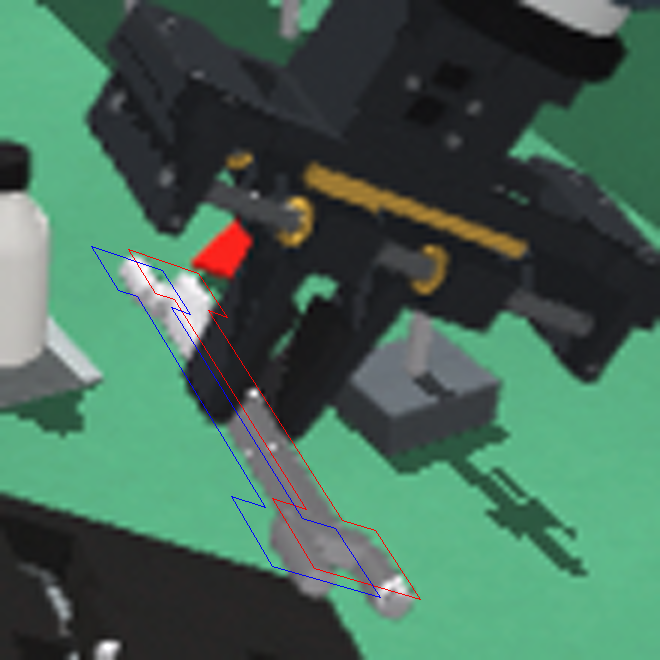

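```bash
cat >> h.py <<'E'
def tri(obs):
    A=np.zeros((3,3));b=np.zeros(3);
    for c,u,v in obs:
        r=dep(c,u,v,1.)-c['eye'];r/=np.linalg.norm(r);Q=np.eye(3)-np.outer(r,r);A+=Q;b+=Q@c['eye']
    x=np.linalg.solve(A,b); return x,[proj(c,x)-[u,v] for c,u,v in obs]
E
python3 - <<'E'
from h import *
t=load('top4');s=load('side4');R,o=trayR()
for (a,b),(d,e) in (((572,237),(395,600)),((577,290),(312,590)),((575,264),(352,592))):
    x,r=tri([(t,345+(a+.5)/6-.5,130+(b+.5)/6-.5),(s,345+(d+.5)/6-.5,130+(e+.5)/6-.5)]); print(((x-o)@R*1e3).round(1),np.round(r,1))
for c,L in((t,[(525,230),(515,290),(545,290)]),(s,[(300,560),(340,555),(375,580),(270,460),(140,275),(195,300)])):
    P=cloud(c)
    for a,b in L: print(a,b,((P[int(130+b/6),int(345+a/6)]-o)@R*1e3).round(1))
E
```

```text
[ 29.9  86.7 112.9] [[ 0.1 -0.1]
 [-0.2  0. ]]
[ 58.5  88.4 109.9] [[-0.1  0.3]
 [ 0.5 -0.1]]
[ 45.3  87.5 112.2] [[-0.   0.1]
 [ 0.2 -0. ]]
525 230 [ 31.7  65.5 113.9]
515 290 [-35.   93.2  -2.6]
545 290 [ 62.4  73.2 112. ]
300 560 [ 61.3  79.9 113.3]
340 555 [ 39.7  66.  111.2]
375 580 [ 32.7  77.4 113. ]
270 460 [ 48.2  24.7 114.7]
140 275 [ 58.6 -77.4 116. ]
195 300 [ 39.5 -68.7 115.7]
```

```bash
python3 -c "
from h import *
o=sensors.get_obs();print(o['ee_pos'])
go(tray2w([29,-7,8]),toolseat())"
```

```text
[ 0.53585761 -0.22266738  0.21064471]
dpos mm [-2.3 14.1 96.7] rot deg [ 0.01 -0.03  0.18]
```

Emit:
apply_moves(
  plan=[
    {"delta_pos":[-2.3,14,30],"rot":[0,0,0.2],"gripper":1},
    {"delta_pos":[-2.3,14,65],"rot":[0,0,0.2],"gripper":1},
    {"delta_pos":[-2.3,14,88],"rot":[0,0,0.2],"gripper":1},
    {"delta_pos":[-2.3,14,96.5],"rot":[0,0,0.2],"gripper":1},
    {"delta_pos":[-2.3,14,96.5],"rot":[0,0,0.2],"gripper":1},
    {"delta_pos":[-2.3,14,96.5],"rot":[0,0,0.2],"gripper":1},
  ],
)

```text
time: 10.32
ee_pos: [0.5042, -0.2213, 0.1204]
eef_rot: [[0.171, 0.871, -0.46], [0.985, -0.152, 0.079], [-0.001, -0.466, -0.885]]
ft_force: [0.0, -0.7, -1.1]
finger_gap: 0.0135
```

```bash
python3 look.py 5; sed -i '/__main__/,$d' sp.py; python3 -c "
from sp import *
hyp=[((-7,0,-1.8),0)]
draw('5',hyp,None,(345,130,455,230),'top','pics/h5t.png')
draw('5',hyp,None,(305,190,445,300),'side','pics/h5s.png',5.5)"
```

```text
10.425 [ 0.504  -0.2213  0.1202] 0.012858609893679469 [-0.    0.85  0.48  1.5  -0.24  1.35  0.36] [-0.1 -0.4 -1.3]
TCP in tray [28.6 -5.2  9.9] rot err [-0.18  0.01  0.18]
```

View pics/h5t.png

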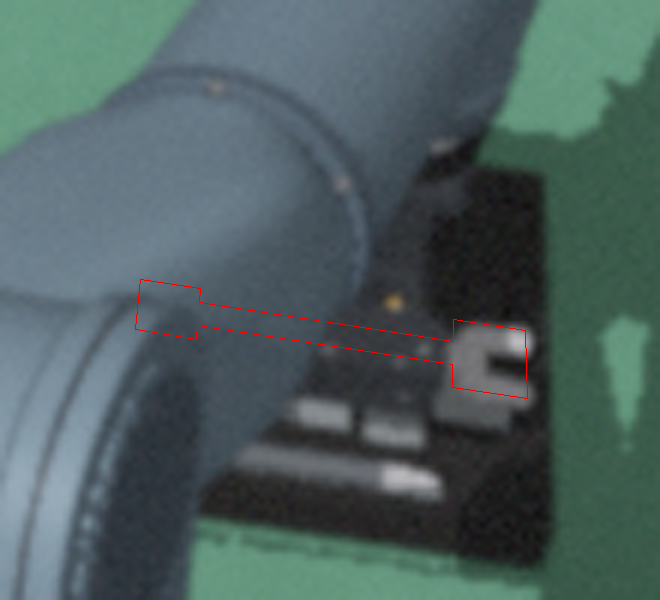

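View pics/h5s.png

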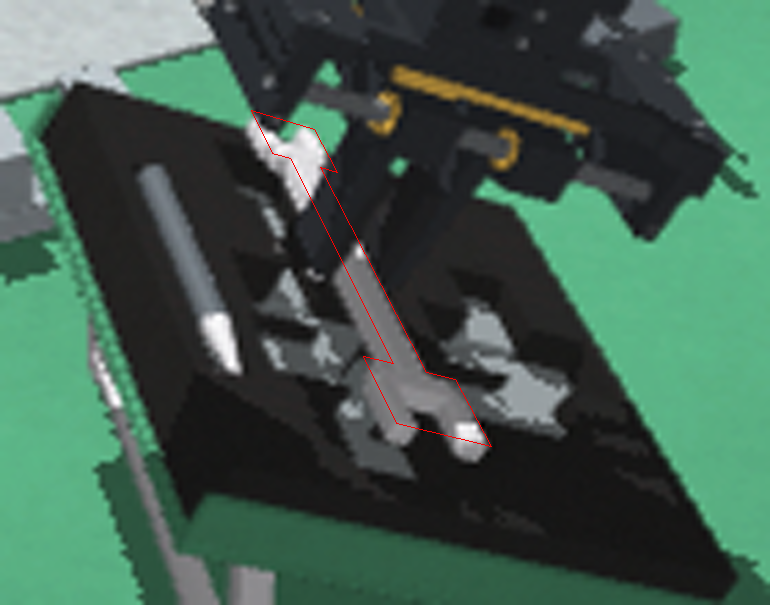

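View pics/lt5.png

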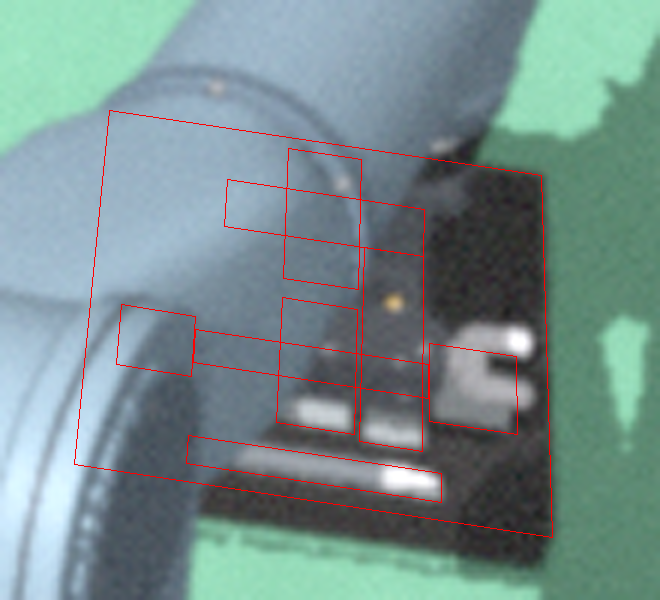

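```bash
python3 - <<'E'
from h import *
t=load('top5');s=load('side5');R,o=trayR()
T=lambda a,b:(t,345+(a+.5)/6-.5,130+(b+.5)/6-.5)
S=lambda a,b:(s,305+(a+.5)/5.5-.5,190+(b+.5)/5.5-.5)
for A,B in ((T(532,342),S(470,450)),(T(532,392),S(398,437))):
    x,r=tri([A,B]); print('tri',((x-o)@R*1e3).round(1),np.round(r,1).tolist())
# expected plane ray: top of spanner in tray z = 9.9+1.8+10
def rayplane(c,u,v,z):
    e=(c['eye']-o)@R*1e3; d=(dep(c,u,v,1.)-c['eye'])@R
    return (e+d*(z-e[2])/d[2]).round(1)
print('top edges', [rayplane(*T(a,b),20) for a,b in((495,322),(490,405),(448,375))])
print('side edges', [rayplane(*S(a,b),20) for a,b in((425,300),(341,285),(461,385),(362,398), (300,205),(258,150),(325,150))])
for c,f in((t,T),(s,S)):
    P=cloud(c)
    L=[(470,340),(470,385),(510,340)] if c is t else [(390,390),(440,400),(380,330),(290,150)]
    for a,b in L:
        _,u,v=f(a,b); print(a,b,((P[int(round(v)),int(round(u))]-o)@R*1e3).round(1))
E
```

```text
tri [16.6 94.6 20.8] [[-0.2, 0.5], [0.8, -0.2]]
tri [45.3 94.3 19.3] [[-0.2, 0.7], [1.0, -0.2]]
top edges [array([ 5.4, 78.2, 20. ]), array([54.6, 75.4, 20. ]), array([41. , 56.2, 20. ])]
side edges [array([ 0.1, 10.1, 20. ]), array([40. , 14.9, 20. ]), array([ 5.2, 58. , 20. ]), array([57. , 79.9, 20. ]), array([ 40.4, -31.5,  20. ]), array([ 48.2, -62.6,  20. ]), array([ 11.1, -77.4,  20. ])]
470 340 [18.3 66.4 20.9]
470 385 [43.6 67.2 17.5]
510 340 [15.5 85.7 22.1]
390 390 [42.1 72.1 21.8]
440 400 [20.2 71.  21.6]
380 330 [33.8 40.9 21.9]
290 150 [ 35.  -64.3  22.4]
```

Emit:
apply_moves(
  plan=[
    {"delta_pos":[3,1,0],"rot":[0,0,-0.2],"gripper":1},
    {"delta_pos":[3,1,4],"rot":[0,0,-0.2],"gripper":1},
    {"delta_pos":[3,1,8],"rot":[0,0,-0.2],"gripper":1},
    {"delta_pos":[3,1,12],"rot":[0,0,-0.2],"gripper":1},
    {"delta_pos":[3,1,15],"rot":[0,0,-0.2],"gripper":1},
    {"delta_pos":[3,1,15],"rot":[0,0,-0.2],"gripper":1},
  ],
)

```text
time: 11.18
ee_pos: [0.4972, -0.2175, 0.106]
eef_rot: [[0.169, 0.871, -0.462], [0.986, -0.149, 0.079], [0.0, -0.469, -0.883]]
ft_force: [-0.8, -0.8, 1.7]
finger_gap: 0.0129
```

```bash
python3 look.py 6; python3 -c "
from sp import *
draw('6',[((-8,2.4,-1.8),0)],None,(305,190,445,300),'side','pics/h6s.png',5.5)"
```

```text
11.275 [ 0.4971 -0.2175  0.1059] 0.013201394517192596 [-0.    0.86  0.47  1.53 -0.25  1.32  0.36] [-0.9 -0.8  1.7]
TCP in tray [28.4 -7.7 -6.2] rot err [-0.04  0.01  0.02]
```

View pics/h6s.png

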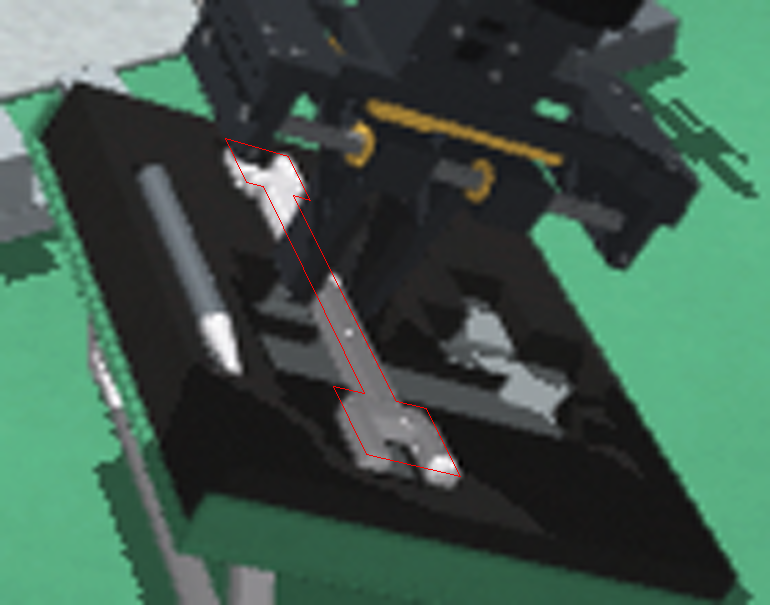

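View pics/lt6.png

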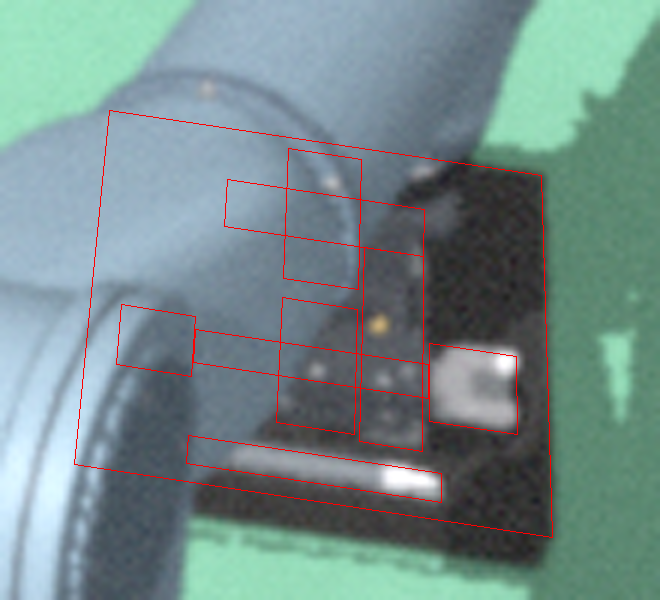

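Emit:
apply_moves(
  plan=[
    {"delta_pos":[0,0,3],"rot":[0,0,0],"gripper":1},
    {"delta_pos":[0,0,6],"rot":[0,0,0],"gripper":1},
    {"delta_pos":[0,0,6],"rot":[0,0,0],"gripper":1},
  ],
  newtons=60,
)

```text
time: 11.65
ee_pos: [0.4945, -0.217, 0.1006]
eef_rot: [[0.169, 0.871, -0.462], [0.986, -0.149, 0.079], [-0.0, -0.468, -0.884]]
ft_force: [-1.6, -1.4, 3.0]
finger_gap: 0.0133
```

```bash
python3 look.py 7
```

```text
11.75 [ 0.4945 -0.2171  0.1005] 0.012996385665716063 [-0.    0.86  0.47  1.54 -0.25  1.31  0.36] [-1.7 -2.6  3.9]
TCP in tray [ 28.2  -7.8 -12.2] rot err [-0.06  0.01  0.02]
```

View pics/ls7.png

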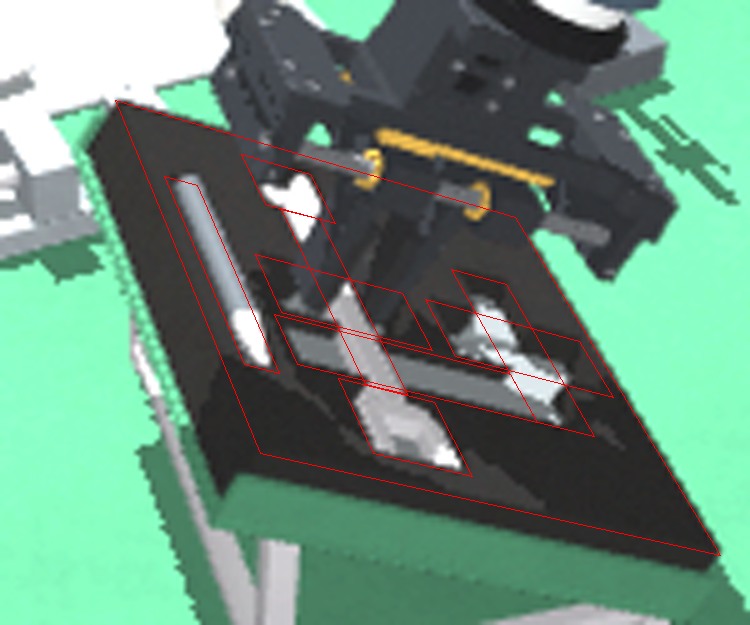

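Emit:
apply_moves(
  plan=[
    {"delta_pos":[0,0,3],"rot":[0,0,0],"gripper":1},
    {"delta_pos":[0,0,6],"rot":[0,0,0],"gripper":1},
    {"delta_pos":[0,0,7],"rot":[0,0,0],"gripper":1},
    {"delta_pos":[0,0,7],"rot":[0,0,0],"gripper":1},
  ],
  newtons=60,
)

```text
time: 12.25
ee_pos: [0.4917, -0.2165, 0.094]
eef_rot: [[0.169, 0.871, -0.461], [0.986, -0.149, 0.079], [-0.0, -0.468, -0.884]]
ft_force: [-0.9, -4.9, 0.4]
finger_gap: 0.013
```

```bash
python3 look.py 8
```

```text
12.35 [ 0.4917 -0.2165  0.094 ] 0.01309384238291982 [-0.    0.86  0.47  1.55 -0.25  1.29  0.37] [ 0.5 -5.  -1. ]
TCP in tray [ 27.7  -7.8 -19.2] rot err [-0.11 -0.01  0.01]
```

View pics/ls8.png

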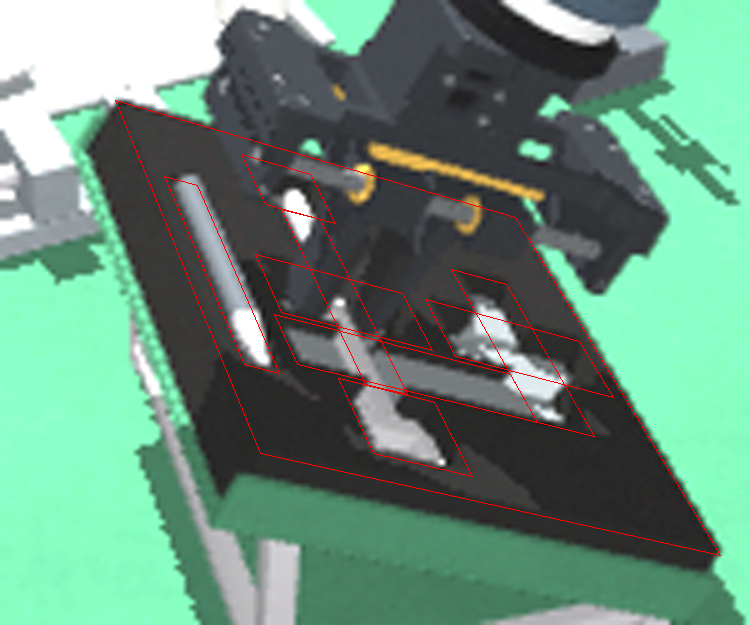

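Emit:
apply_moves(
  plan=[
    {"delta_pos":[-1.5,0,0],"rot":[0,0,0],"gripper":1},
    {"delta_pos":[-1.5,0,1],"rot":[0,0,0],"gripper":1},
    {"delta_pos":[-1.5,0,2],"rot":[0,0,0],"gripper":1},
    {"delta_pos":[-1.5,0,2.5],"rot":[0,0,0],"gripper":1},
    {"delta_pos":[-1.5,0,2.5],"rot":[0,0,0],"gripper":1},
  ],
)

```text
time: 12.98
ee_pos: [0.4917, -0.2166, 0.0939]
eef_rot: [[0.168, 0.872, -0.46], [0.986, -0.148, 0.08], [0.002, -0.466, -0.885]]
ft_force: [2.8, 0.6, 13.9]
finger_gap: 0.0135
```

```bash
python3 -c "
from h import *
o=sensors.get_obs();R,oo=trayR();print(((o['ee_pos']-oo)@R*1e3).round(1),'F tray',(o['ft_force']@R).round(1),o['moment'].round(2))"
```

```text
[ 27.6  -7.8 -19.3] F tray [ 4.2 -1.  13.5] [ 0.27  0.63 -0.09]
```

Emit:
apply_moves(
  plan=[
    {"delta_pos":[0,0,-1.5],"rot":[0,0,0],"gripper":1},
    {"delta_pos":[0,0,-1.5],"rot":[0,0,0],"gripper":0.72},
    {"delta_pos":[0,0,-1.5],"rot":[0,0,0],"gripper":0.72},
    {"delta_pos":[0,0,-1.5],"rot":[0,0,0],"gripper":0.72},
    {"delta_pos":[0,0,-10],"rot":[0,0,0],"gripper":0.72},
    {"delta_pos":[0,0,-40],"rot":[0,0,0],"gripper":0.72},
    {"delta_pos":[0,0,-90],"rot":[0,0,0],"gripper":0.72},
    {"delta_pos":[0,0,-90],"rot":[0,0,0],"gripper":0.72},
  ],
)

```text
time: 13.98
ee_pos: [0.5349, -0.2257, 0.1748]
eef_rot: [[0.168, 0.874, -0.455], [0.986, -0.149, 0.077], [-0.001, -0.462, -0.887]]
ft_force: [0.2, -1.0, -0.6]
finger_gap: 0.0243
```

```bash
python3 look.py 9
```

```text
14.075 [ 0.5318 -0.2245  0.1717] 0.024688048597213096 [ 0.    0.83  0.49  1.39 -0.23  1.48  0.35] [-0.1  0.2  0.1]
TCP in tray [28.  -6.7 68.5] rot err [-0.12  0.04 -0.01]
```

View pics/ls9.png

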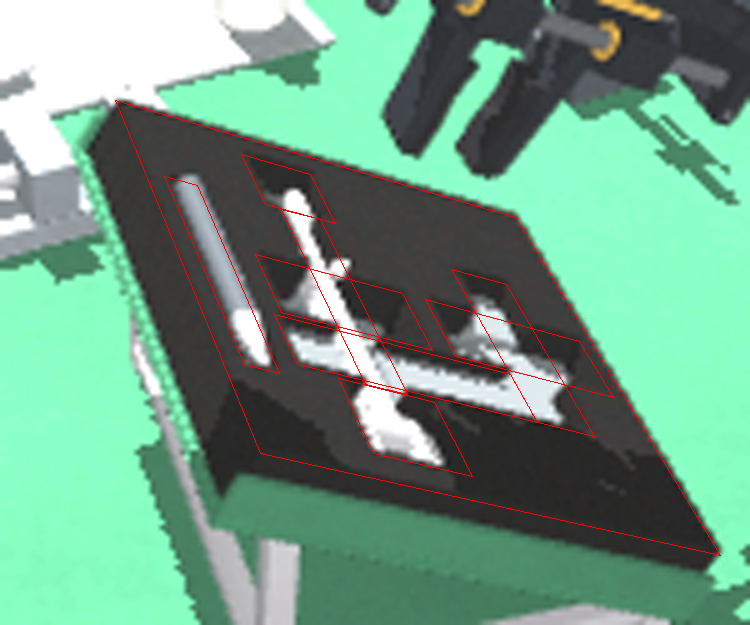

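View pics/lt9.png

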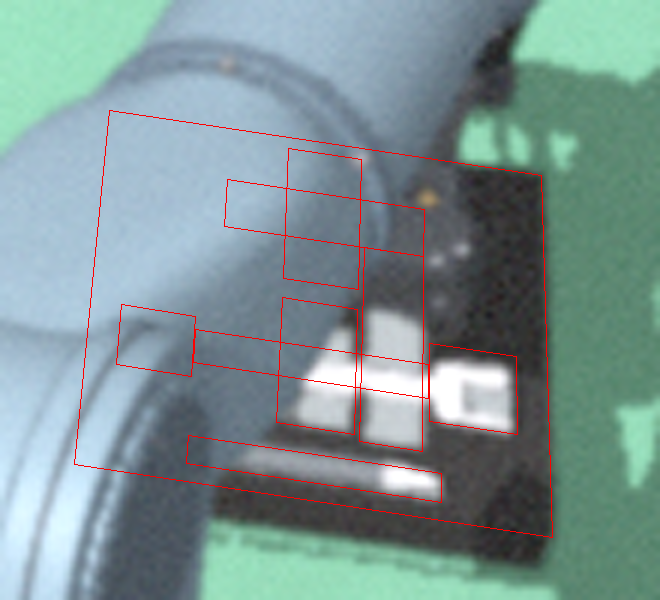

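```bash
python3 - <<'E'
from h import *
R,o=trayR()
for n in('side9','top9'):
    c=load(n);P=(cloud(c)-o)@R*1e3; g=cv2.cvtColor(c['image'],cv2.COLOR_RGB2GRAY)
    for nm,(x0,x1,y0,y1) in dict(small=(22,38,-90,-62),catch=(25,35,-40,-20),mid=(25,35,-15,15),s2=(25,35,20,50),big=(12,48,56,75),tip=(12,48,75,92),chan=(-40,15,23,47)).items():
        m=(P[...,0]>x0)&(P[...,0]<x1)&(P[...,1]>y0)&(P[...,1]<y1)&(P[...,2]>-30)&(P[...,2]<10)&(g>150)
        if m.sum()>3: print(n,nm,m.sum(),np.median(P[m],0).round(1))
E
```

```text
side9 small 6 [ 26.  -67.7  -6.4]
side9 catch 14 [ 27.  -28.   -6.4]
side9 mid 36 [29.1 -3.1 -7. ]
side9 s2 36 [31.  33.1 -7.2]
side9 big 62 [26.1 65.4 -7.3]
side9 tip 7 [15.6 78.6 -7.2]
side9 chan 83 [-9.3 30.7 -5.6]
top9 mid 21 [30.5  9.7 -7.5]
top9 s2 34 [30.3 35.6 -7.5]
top9 big 45 [27.7 64.9 -7.2]
top9 tip 23 [19.9 82.2 -7.4]
```

```bash
python3 -c "
from h import *
go([.50,-.20,.25],None)
go([.4139,.2148,.25],down(105.1))
go([.4139,.2148,.12],down(105.1))
"
```

```text
dpos mm [ 18.8 -68.  -52.6] rot deg [0. 0. 0.]
dpos mm [ 413.2 -204.7   20. ] rot deg [ -17.77  -27.87 -112.18]
dpos mm [ 413.1 -143.9  134.9] rot deg [ -17.77  -27.87 -112.18]
```

Emit:
apply_moves(
  plan=[
    {"delta_pos":[10,-35,-30],"rot":[-1.5,-2.3,-9.5],"gripper":0.43},
    {"delta_pos":[20,-68,-52],"rot":[-3.1,-4.9,-19.5],"gripper":0.43},
    {"delta_pos":[68,-85,-43],"rot":[-4.7,-7.3,-29.5],"gripper":0.43},
    {"delta_pos":[117,-102,-34],"rot":[-6.3,-9.8,-39.5],"gripper":0.43},
    {"delta_pos":[166,-119,-25],"rot":[-7.9,-12.3,-49.5],"gripper":0.43},
    {"delta_pos":[215,-136,-16],"rot":[-9.5,-14.8,-59.5],"gripper":0.43},
    {"delta_pos":[264,-153,-7],"rot":[-11,-17.3,-69.5],"gripper":0.43},
    {"delta_pos":[313,-170,2],"rot":[-12.6,-19.8,-79.5],"gripper":0.43},
    {"delta_pos":[362,-187,11],"rot":[-14.2,-22.2,-89.5],"gripper":0.43},
    {"delta_pos":[413,-205,20],"rot":[-15.8,-24.7,-99.5],"gripper":0.43},
    {"delta_pos":[413,-205,20],"rot":[-17.8,-27.9,-112.2],"gripper":0.43},
    {"delta_pos":[413,-205,20],"rot":[-17.8,-27.9,-112.2],"gripper":0.43},
  ],
)

```text
time: 15.58
ee_pos: [0.4116, 0.2143, 0.2489]
eef_rot: [[-0.964, -0.266, -0.002], [-0.266, 0.964, -0.001], [0.002, -0.0, -1.0]]
ft_force: [-0.4, 0.1, 0.5]
finger_gap: 0.0503
```

```bash
python3 -c "
from h import *
go([.4139,.2148,.03],down(105.1))
c=snap('top','top10');cv2.imwrite('pics/m10.png',cv2.resize(c['image'][135:255,180:320,::-1],None,fx=5,fy=5,interpolation=2))
c=snap('side','side10')
go([.4139,.2148,.03],down(105.1))
"
```

```text
dpos mm [-2.800e+00 -1.000e-01  2.189e+02] rot deg [-0.01 -0.12  0.3 ]
dpos mm [ -2.4   0.5 219.1] rot deg [-0.03 -0.13  0.05]
```

View pics/m10.png

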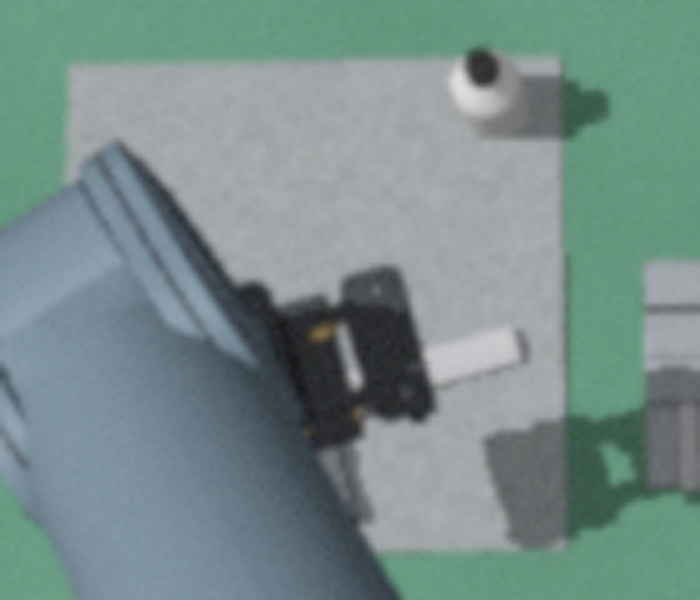

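View pics/side10.png

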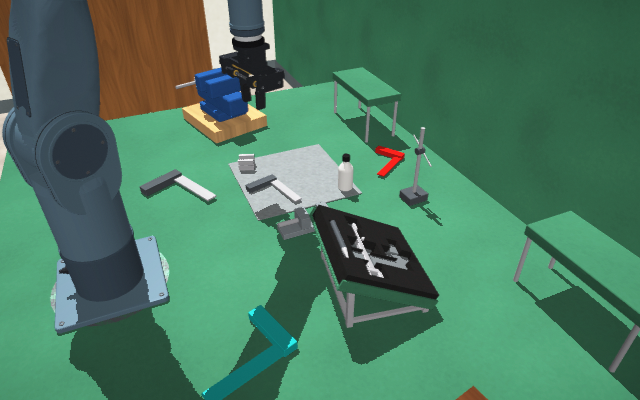

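Emit:
apply_moves(
  plan=[
    {"delta_pos":[-2.4,0.5,60],"rot":[0,0,0],"gripper":0.43},
    {"delta_pos":[-2.4,0.5,120],"rot":[0,0,0],"gripper":0.43},
    {"delta_pos":[-2.4,0.5,180],"rot":[0,0,0],"gripper":0.43},
    {"delta_pos":[-2.4,0.5,210],"rot":[0,0,0],"gripper":0.43},
    {"delta_pos":[-2.4,0.5,216],"rot":[0,0,0],"gripper":0.43},
    {"delta_pos":[-2.4,0.5,216],"rot":[0,0,0],"gripper":0.43},
  ],
)

```text
time: 16.42
ee_pos: [0.4158, 0.2158, 0.0343]
eef_rot: [[-0.965, -0.26, -0.0], [-0.26, 0.965, -0.0], [0.0, 0.0, -1.0]]
ft_force: [-0.2, -0.3, -0.5]
finger_gap: 0.0504
```

```bash
python3 -c "
from h import *
c=snap('side','side11')
cv2.imwrite('pics/m11.png',cv2.resize(c['image'][130:230,215:345,::-1],None,fx=6,fy=6,interpolation=2))
go([.4139,.2148,.002],down(105.1))
"
```

```text
dpos mm [ 2.7 -0.7 33. ] rot deg [0.03 0.07 0.  ]
```

View pics/m11.png

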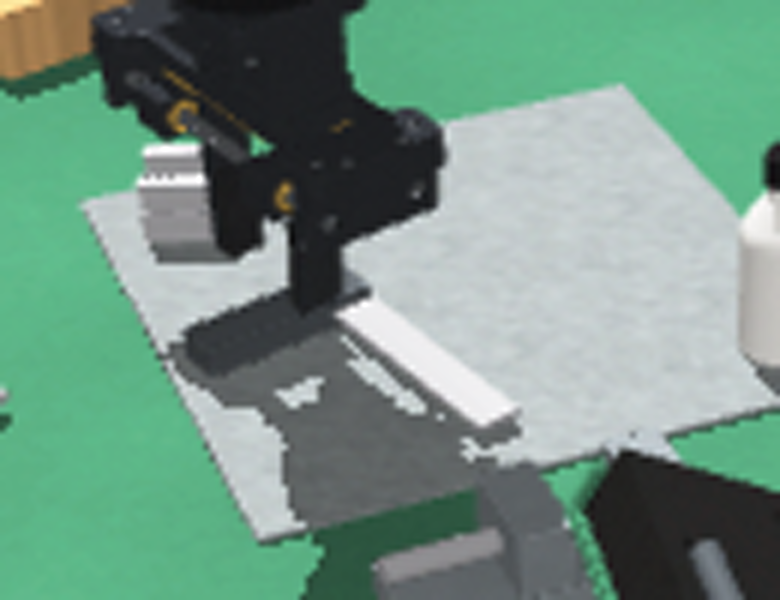

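Emit:
apply_moves(
  plan=[
    {"delta_pos":[2.7,-0.7,0],"rot":[0,0,0],"gripper":0.43},
    {"delta_pos":[2.7,-0.7,15],"rot":[0,0,0],"gripper":0.43},
    {"delta_pos":[2.7,-0.7,28],"rot":[0,0,0],"gripper":0.43},
    {"delta_pos":[2.7,-0.7,32],"rot":[0,0,0],"gripper":0.43},
    {"delta_pos":[2.7,-0.7,32],"rot":[0,0,0],"gripper":0.43},
    {"delta_pos":[2.7,-0.7,32],"rot":[0,0,0],"gripper":0.43},
  ],
)

```text
time: 17.23
ee_pos: [0.4134, 0.2145, 0.0022]
eef_rot: [[-0.965, -0.261, 0.0], [-0.261, 0.965, 0.0], [-0.0, 0.0, -1.0]]
ft_force: [-0.8, -0.3, -0.0]
finger_gap: 0.0503
```

Emit:
apply_moves(
  plan=[
    {"delta_pos":[0,0,0],"rot":[0,0,0],"gripper":1},
    {"delta_pos":[0,0,0],"rot":[0,0,0],"gripper":1},
    {"delta_pos":[0,0,0],"rot":[0,0,0],"gripper":1},
    {"delta_pos":[0,0,0],"rot":[0,0,0],"gripper":1},
    {"delta_pos":[0,0,0],"rot":[0,0,0],"gripper":1},
    {"delta_pos":[0,0,0],"rot":[0,0,0],"gripper":1},
  ],
  newtons=50,
)

```text
time: 17.98
ee_pos: [0.4134, 0.2149, 0.0022]
eef_rot: [[-0.965, -0.261, 0.0], [-0.261, 0.965, 0.001], [-0.0, 0.001, -1.0]]
ft_force: [-1.1, 2.2, 3.4]
finger_gap: 0.0235
```

Emit:
apply_moves(
  plan=[
    {"delta_pos":[0,0,-10],"rot":[0,0,0],"gripper":1},
    {"delta_pos":[0,0,-50],"rot":[0,0,0],"gripper":1},
    {"delta_pos":[0,0,-110],"rot":[0,0,0],"gripper":1},
    {"delta_pos":[0,0,-170],"rot":[0,0,0],"gripper":1},
    {"delta_pos":[0,0,-230],"rot":[0,0,0],"gripper":1},
    {"delta_pos":[0,0,-230],"rot":[0,0,0],"gripper":1},
    {"delta_pos":[0,0,-230],"rot":[0,0,0],"gripper":1},
  ],
)

```text
time: 18.85
ee_pos: [0.4125, 0.2136, 0.2314]
eef_rot: [[-0.965, -0.261, -0.001], [-0.26, 0.965, -0.001], [0.001, -0.0, -1.0]]
ft_force: [-0.5, 0.1, -1.9]
finger_gap: 0.0236
```

```bash
python3 -c "
from h import *
o=sensors.get_obs();print(o['ee_pos'],o['finger_gap'],o['qpos'].round(2))
go(tray2w([-61,-1,110]),toolseat());print(tray2w([-61,-1,110]))"
```

```text
[0.41253449 0.21355115 0.23138203] 0.023620801477708116 [-0.52  0.23 -0.06  2.01  0.02  0.9   1.24]
dpos mm [ -87.8 -500.3   65. ] rot deg [ 17.78  27.93 112.15]
[ 0.62753536 -0.24664794  0.16648647]
```

Emit:
apply_moves(
  plan=[
    {"delta_pos":[-6,-46,0],"rot":[1.6,2.5,10],"gripper":1},
    {"delta_pos":[-14,-92,0],"rot":[3.2,5,20],"gripper":1},
    {"delta_pos":[-22,-138,0],"rot":[4.8,7.5,30],"gripper":1},
    {"delta_pos":[-30,-184,0],"rot":[6.3,10,40],"gripper":1},
    {"delta_pos":[-38,-230,0],"rot":[7.9,12.5,50],"gripper":1},
    {"delta_pos":[-46,-276,0],"rot":[9.5,14.9,60],"gripper":1},
    {"delta_pos":[-55,-322,0],"rot":[11.1,17.4,70],"gripper":1},
    {"delta_pos":[-64,-368,0],"rot":[12.7,19.9,80],"gripper":1},
    {"delta_pos":[-72,-414,0],"rot":[14.3,22.4,90],"gripper":1},
    {"delta_pos":[-80,-460,0],"rot":[15.9,24.9,100],"gripper":1},
    {"delta_pos":[-87.8,-500,0],"rot":[17.8,27.9,112.2],"gripper":1},
    {"delta_pos":[-87.8,-500,0],"rot":[17.8,27.9,112.2],"gripper":1},
  ],
)

```text
time: 20.35
ee_pos: [0.6264, -0.2497, 0.2269]
eef_rot: [[0.176, 0.866, -0.468], [0.984, -0.157, 0.081], [-0.004, -0.475, -0.88]]
ft_force: [-0.6, -0.4, -2.0]
finger_gap: 0.0238
```

```bash
python3 look.py 12; python3 -c "
from h import *
go(tray2w([-61,-1,35]),toolseat())"
```

```text
20.45 [ 0.6274 -0.2456  0.2289] 0.023229838247181844 [ 0.06  0.97  0.52  0.98 -0.28  1.76  0.32] [ 0.5  0.4 -1.8]
TCP in tray [-31.5  -2.1 165. ] rot err [0.18 0.08 0.04]
dpos mm [ -1.2  29.9 129.9] rot deg [-0.18 -0.08 -0.04]
```

View pics/side12.png

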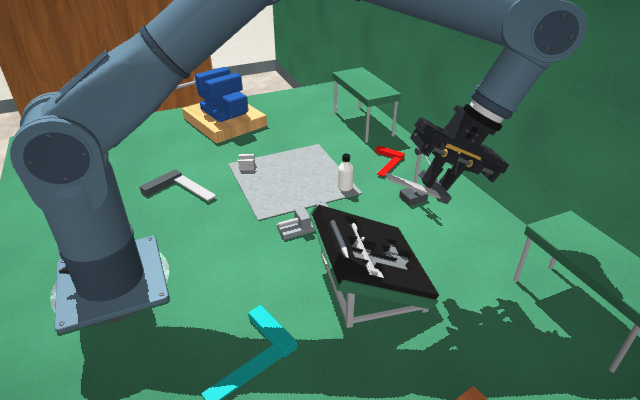

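Emit:
apply_moves(
  plan=[
    {"delta_pos":[-1.2,30,50],"rot":[-0.2,0,0],"gripper":1},
    {"delta_pos":[-1.2,30,100],"rot":[-0.2,0,0],"gripper":1},
    {"delta_pos":[-1.2,30,135],"rot":[-0.2,0,0],"gripper":1},
    {"delta_pos":[-1.2,30,150],"rot":[-0.2,0,0],"gripper":1},
    {"delta_pos":[-1.2,30,150],"rot":[-0.2,0,0],"gripper":1},
    {"delta_pos":[-1.2,30,150],"rot":[-0.2,0,0],"gripper":1},
  ],
)

```text
time: 21.2
ee_pos: [0.5868, -0.2391, 0.0869]
eef_rot: [[0.167, 0.874, -0.456], [0.986, -0.148, 0.078], [0.0, -0.462, -0.887]]
ft_force: [-0.4, -0.6, -2.2]
finger_gap: 0.0234
```

```bash
python3 look.py 13
```

```text
21.3 [ 0.5866 -0.2394  0.0867] 0.02348736917828272 [ 0.03  1.02  0.49  1.23 -0.3   1.45  0.35] [-0.2  0.  -2.4]
TCP in tray [-61.7  -1.2  20. ] rot err [-0.44 -0.   -0.03]
```

View pics/ls13.png

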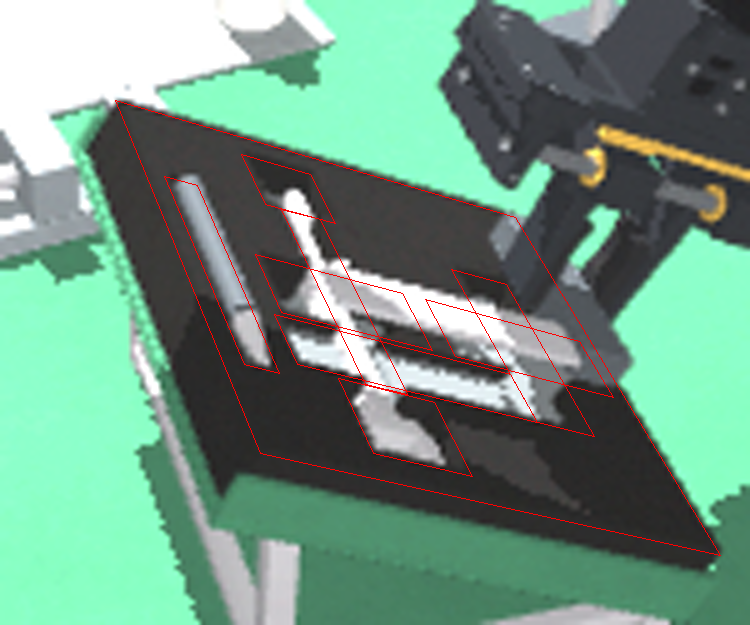

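View pics/lt13.png

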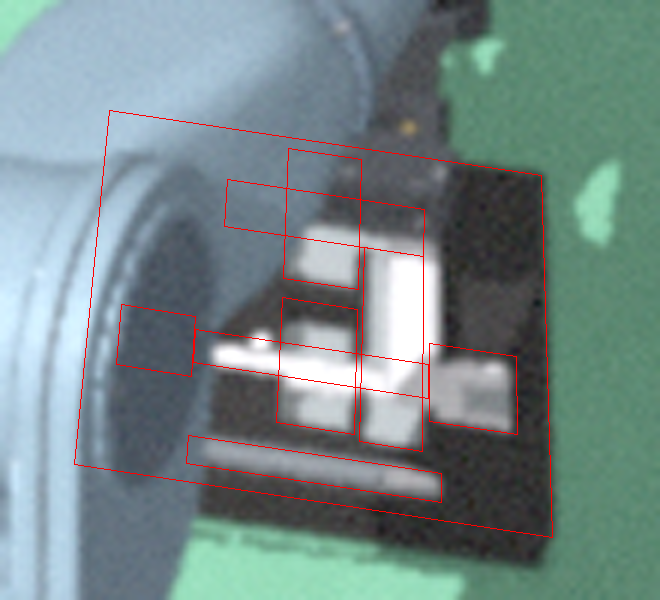

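```bash
cat > sq.py <<'E'
from h import *
blade=np.array([(-46.5,23,10),(70.5,23,10),(70.5,45,10),(-46.5,45,10)])/1e3
stock=np.array([(-70.5,-45,16),(-46.5,-45,16),(-46.5,45,16),(-70.5,45,16)])/1e3
def draw(i,h,b,n,out,f=6):
    o=sensors.get_obs();M=o['eef_rot'];Rs=np.c_[-M[:,1],-M[:,0],-M[:,2]]
    c=load(n+i);im=cv2.resize(c['image'][b[1]:b[3],b[0]:b[2],::-1],None,fx=f,fy=f,interpolation=2)
    org=o['ee_pos']-Rs@(np.array(h)/1e3)
    for L in(blade,stock):
        q=((proj(c,L@Rs.T+org)-b[:2]+.5)*f-.5).round().astype(np.int32);cv2.polylines(im,[q],True,(0,0,255),1)
    cv2.imwrite(out,im)
E
python3 -c "
from sq import *
h=(-58.5,-2,-.8)
draw('13',h,(385,130,455,220),'top','pics/q13t.png',6.5)
draw('13',h,(335,200,435,295),'side','pics/q13s.png',6.3)"
```

```text
(no output)
```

View pics/q13t.png

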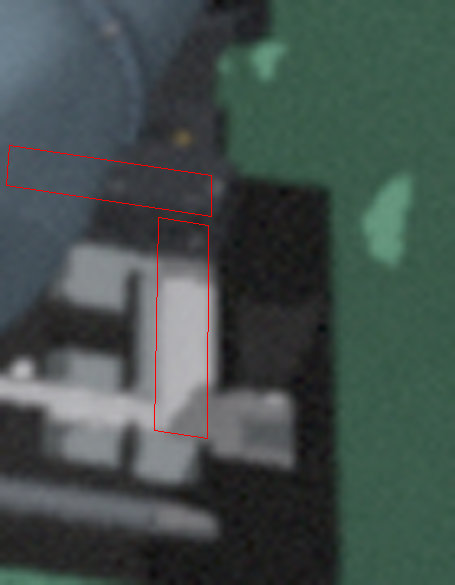

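View pics/q13s.png

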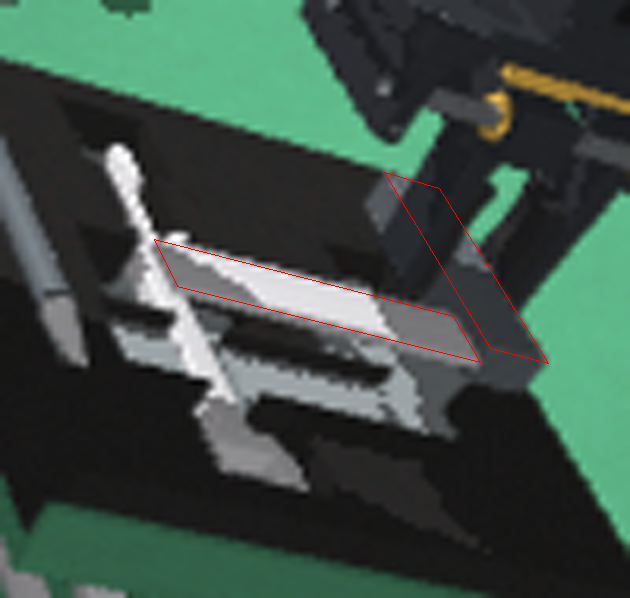

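```bash
python3 - <<'E'
from h import *
R,o=trayR()
def rp(c,u,v,z):
    e=(c['eye']-o)@R*1e3; d=(dep(c,u,v,1.)-c['eye'])@R
    return (e+d*(z-e[2])/d[2])
t=load('top13');s=load('side13')
g=cv2.cvtColor(t['image'],cv2.COLOR_RGB2GRAY).astype(float)
for v in (174,178,182,186): print(v,g[v,400:424].astype(int))
for z in(30.8,):
    for a,b in((162.5,330),(216,330),(190,436)): print('top',rp(t,385+(a+.5)/6.5-.5,130+(b+.5)/6.5-.5,z).round(1))
    for a,b in((180,238),(300,270),(180,287),(300,318),(154,244),(176,287),(372,200),(385,172)): print('side',(a,b),rp(s,335+(a+.5)/6.3-.5,200+(b+.5)/6.3-.5,z).round(1))
E
```

```text
174 [142 139 140 125  87  60  96 130 136 140 166 175 175 178 175 172 163 134
  72  30  36  26  22  35]
178 [ 55  57  60  64  53  59  95 131 141 150 171 177 177 181 177 178 173 141
  82  27  25  33  41  45]
182 [ 40  33  36  39  37  60 100 133 143 156 172 177 176 177 180 178 170 142
  82  26  28  35  43  46]
186 [139 137 126  95  58  63 102 133 144 156 172 179 178 178 181 181 175 144
  79  36  27  33  39  46]
top [13.7 26.5 30.8]
top [ 9.2 49.4 30.8]
top [68.2 38.6 30.8]
side (180, 238) [57.2 21.  30.8]
side (300, 270) [10.9 20.9 30.8]
side (180, 287) [67.5 47.7 30.8]
side (300, 318) [22.6 47.6 30.8]
side (154, 244) [69.6 28.2 30.8]
side (176, 287) [69.2 48.3 30.8]
side (372, 200) [-43.5 -34.1  30.8]
side (385, 172) [-59.1 -55.2  30.8]
```

Emit:
apply_moves(
  plan=[
    {"delta_pos":[0,0.7,6],"rot":[0.4,0,0],"gripper":1},
    {"delta_pos":[0,0.7,12],"rot":[0.4,0,0],"gripper":1},
    {"delta_pos":[0,0.7,18],"rot":[0.4,0,0],"gripper":1},
    {"delta_pos":[0,0.7,23],"rot":[0.4,0,0],"gripper":1},
    {"delta_pos":[0,0.7,23],"rot":[0.4,0,0],"gripper":1},
  ],
)

```text
time: 21.92
ee_pos: [0.5749, -0.2372, 0.0643]
eef_rot: [[0.169, 0.869, -0.465], [0.986, -0.148, 0.08], [0.001, -0.472, -0.882]]
ft_force: [-0.4, 0.4, -1.9]
finger_gap: 0.0234
```

```bash
python3 look.py 14;  python3 -c "
from sq import *
h=(-58.5,-2,-.8)
draw('14',h,(335,200,435,295),'side','pics/q14s.png',6.3)"
```

```text
22.025 [ 0.5754 -0.2374  0.0648] 0.023166016972978612 [ 0.03  1.04  0.48  1.26 -0.31  1.42  0.36] [ 0.9 -0.1 -1.6]
TCP in tray [-62.   -1.4  -4.7] rot err [ 0.11  0.03 -0.01]
```

View pics/ls14.png

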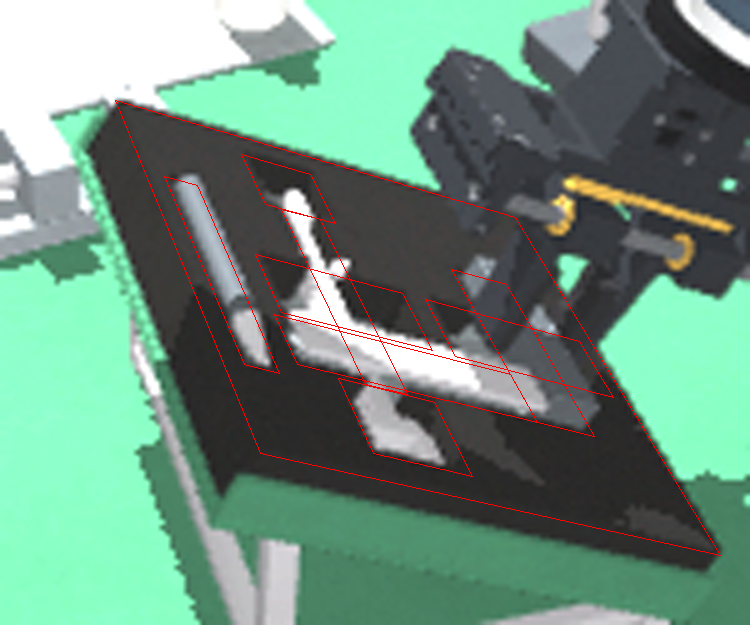

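View pics/lt14.png

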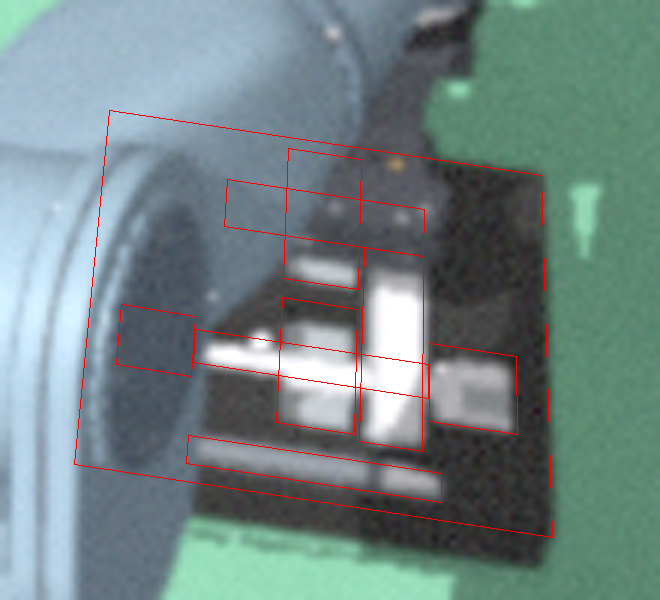

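Emit:
apply_moves(
  plan=[
    {"delta_pos":[0,0,3],"rot":[0,0,0],"gripper":1},
    {"delta_pos":[0,0,6],"rot":[0,0,0],"gripper":1},
    {"delta_pos":[0,0,8],"rot":[0,0,0],"gripper":1},
    {"delta_pos":[0,0,8],"rot":[0,0,0],"gripper":1},
  ],
)

```text
time: 22.52
ee_pos: [0.5719, -0.2367, 0.0583]
eef_rot: [[0.168, 0.87, -0.464], [0.986, -0.148, 0.08], [0.001, -0.471, -0.882]]
ft_force: [1.0, 0.4, 3.3]
finger_gap: 0.0231
```

```bash
python3 look.py 15
```

```text
22.625 [ 0.5719 -0.2367  0.0583] 0.023695380490852413 [ 0.03  1.04  0.48  1.27 -0.31  1.4   0.36] [0.1 1.8 5.2]
TCP in tray [-61.9  -1.4 -12. ] rot err [ 0.09  0.03 -0.01]
```

View pics/ls15.png

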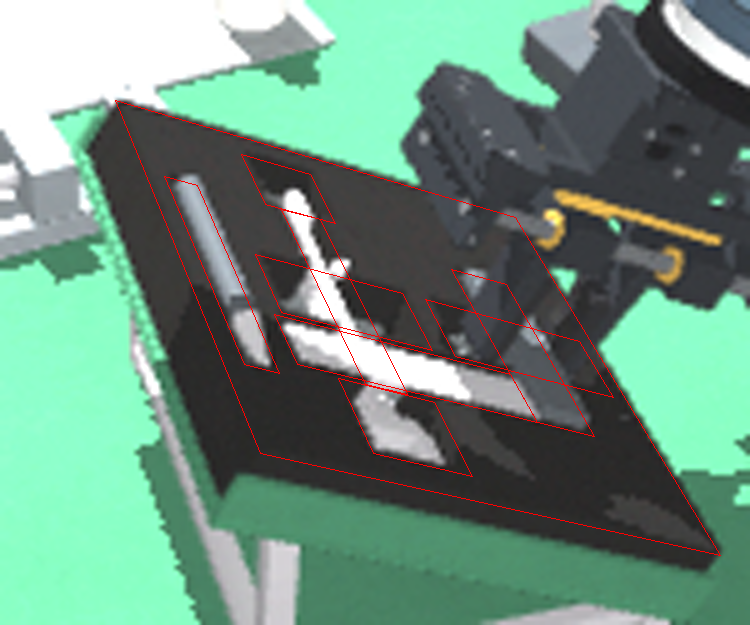

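Emit:
apply_moves(
  plan=[
    {"delta_pos":[0,0,1],"rot":[0,0,0],"gripper":1},
    {"delta_pos":[0,0,1],"rot":[0,0,0],"gripper":1},
  ],
)

```text
time: 22.88
ee_pos: [0.5719, -0.2367, 0.0582]
eef_rot: [[0.168, 0.87, -0.463], [0.986, -0.148, 0.08], [0.001, -0.47, -0.883]]
ft_force: [0.9, 1.8, 10.5]
finger_gap: 0.0235
```

Solid floor contact. Release and retreat.

Emit:
apply_moves(
  plan=[
    {"delta_pos":[0,0,-1],"rot":[0,0,0],"gripper":1},
    {"delta_pos":[0,0,-1],"rot":[0,0,0],"gripper":0.6},
    {"delta_pos":[0,0,-1],"rot":[0,0,0],"gripper":0.6},
    {"delta_pos":[0,0,-1],"rot":[0,0,0],"gripper":0.6},
    {"delta_pos":[0,0,-1],"rot":[0,0,0],"gripper":0.6},
    {"delta_pos":[0,0,-10],"rot":[0,0,0],"gripper":0.6},
    {"delta_pos":[0,0,-40],"rot":[0,0,0],"gripper":0.6},
    {"delta_pos":[0,0,-90],"rot":[0,0,0],"gripper":0.6},
    {"delta_pos":[0,0,-120],"rot":[0,0,0],"gripper":0.6},
    {"delta_pos":[0,0,-120],"rot":[0,0,0],"gripper":0.6},
  ],
)

```text
time: 24.12
ee_pos: [0.6289, -0.247, 0.165]
eef_rot: [[0.168, 0.872, -0.46], [0.986, -0.149, 0.078], [-0.001, -0.467, -0.884]]
ft_force: [0.2, -0.1, -0.2]
finger_gap: 0.0351
```

```bash
python3 look.py 16; python3 - <<'E'
from h import *
R,o=trayR()
for n in('side16','top16'):
    c=load(n);P=(cloud(c)-o)@R*1e3; g=cv2.cvtColor(c['image'],cv2.COLOR_RGB2GRAY)
    for nm,(x0,x1,y0,y1,gl) in dict(bladetip=(45,68,25,45,140),blademid=(0,30,25,45,140),bladeroot=(-40,-10,25,45,120),stockA=(-70,-48,-43,-10,60),stockB=(-70,-48,10,43,60),spmid=(25,35,-15,15,140),spbig=(12,48,56,90,100)).items():
        m=(P[...,0]>x0)&(P[...,0]<x1)&(P[...,1]>y0)&(P[...,1]<y1)&(P[...,2]>-25)&(P[...,2]<15)&(g>gl)
        if m.sum()>3: print(n,nm,m.sum(),np.median(P[m],0).round(1))
E
```

```text
24.225 [ 0.6264 -0.2461  0.162 ] 0.03541549368315835 [ 0.06  1.02  0.5   1.03 -0.3   1.65  0.33] [-0.3  0.2 -0.1]
TCP in tray [-62.1  -1.3 105.5] rot err [ 0.16  0.05 -0.  ]
side16 bladetip 56 [56.7 35.2 -0.9]
side16 blademid 69 [16.7 35.6 -0.9]
side16 bladeroot 65 [-24.4  34.8  -0.7]
side16 stockA 111 [-53.7 -21.7   4.5]
side16 stockB 108 [-55.4  27.    4.8]
side16 spmid 35 [30.7 -4.7 -6.9]
side16 spbig 92 [24.4 67.5 -7.6]
top16 bladetip 45 [56.5 35.8 -0.9]
top16 blademid 59 [14.9 34.5 -1.2]
top16 bladeroot 56 [-25.7  34.9  -1. ]
top16 stockB 92 [-55.4  24.7   4. ]
top16 spmid 39 [32.   2.7 -7.6]
top16 spbig 86 [25.3 69.8 -7.9]
```

View pics/ls16.png

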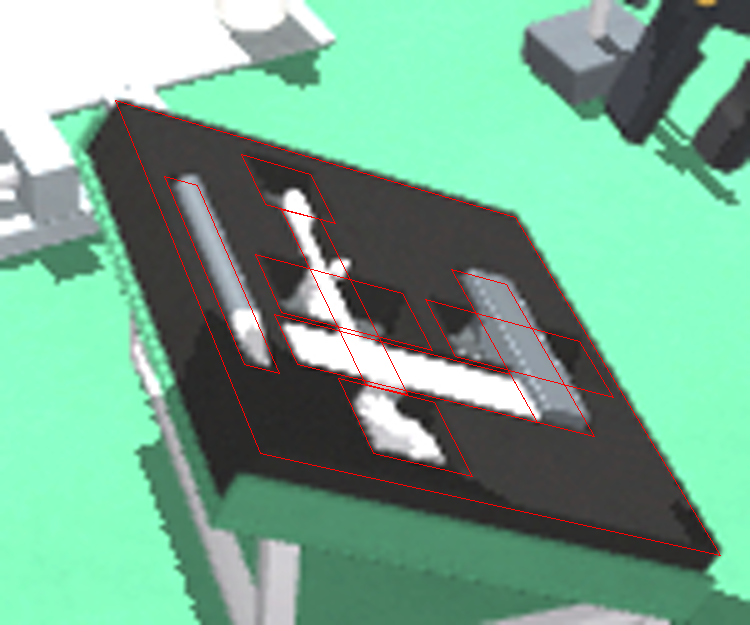

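View pics/lt16.png

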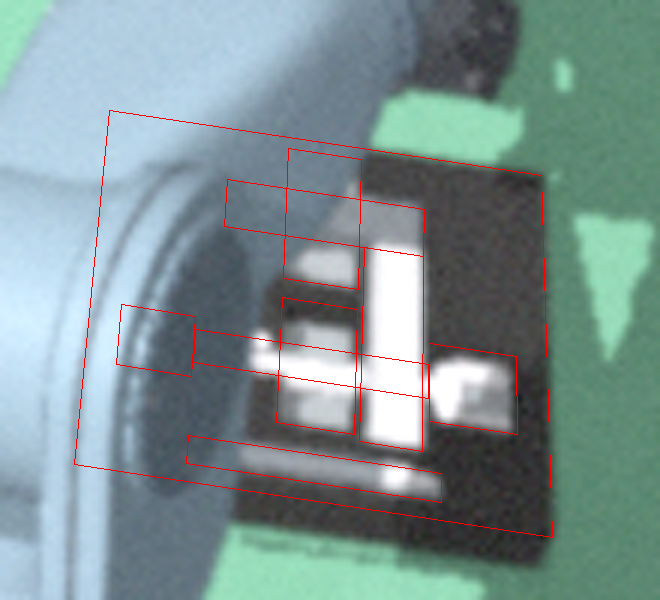

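```bash
python3 -c "
from h import *
print(sensors.get_obs()['time'],sensors.get_obs()['joint_velocities'].round(3))
print(job.sign_off())"
```

```text
24.225 [-0.003  0.013 -0.006  0.029 -0.001 -0.002  0.001]
the job is handed in; nothing more can be done
None
```

I put both tools back in the tray and handed the job in at 24.2 s of the 69 s allowed. No verdict was reported. My last pictures show both tools seated.

- **Spanner:** I pressed it past the catch until it met the floor, at about 13 N, and let go. Its top read about −7 to −8 mm in the tray frame along the lengths I could see (−8 when seated).
- **Square:** I took the smaller grey one on the mat, not the larger grey one, the red or the turquoise. I lowered it until it met its floor, at about 10 N, and let go. Blade top read about −1 mm (−2 when seated) and stock top about +4.5 mm (+4 when seated). Both readings fit the depth being about 1 mm high, as it was on the empty channel floor.
- **Other items:** I steered clear of the punch, oil bottle, vee block and surface gauge, and saw no sign that any had moved. I did not measure their positions again. The gripper was about 105 mm clear of the tray, touching nothing.

Some things failed or disagreed along the way:
- **Fingertip position:** the fingertips stand about 3 mm behind the reported TCP, not 25 mm ahead as stated. My first grasp closed above the spanner, so I measured the offset by touching the mat.
- **Camera disagreement:** the top and side views differed by up to about 5 mm on where the held square's blade lay across the tray. I used the arm's own reading, which fell between them and agreed within about 1 mm once each view's own tray fit was allowed for.
- **Wall contact:** the spanner briefly touched its end wall at about 5 N while going in. I moved the command 1.5 mm to relieve it. The push eased, though the measured position hardly changed.

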